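# Sweep the jar lids through the gate into the lid slot

### The job

Clear the three loose flat jar lids off the deck of the wooden painter's box: with your fingertips, gently push each one along the deck and through the gap in the fence so that it drops into the slot behind, one at a time, letting each drop before the next goes through. Do not pinch, press down on, or lift the lids, and leave the little ink bottle, the cork block and everything else where they stand.

Things in the scene. Friction and masses are not known exactly. Their poses are not given: they have to be found in the camera images.
- box: Wooden painter's box fixed to the table; flat top deck 80 mm above the table. Origin on the table surface; box x points from the open deck to the fence and slot, y along the fence, z up. Deck: x -135 to +70 mm, y -150 to +150 mm, no rim on its three open sides; it ends in a sharp edge at x 70 mm just behind the fence (x 63 to 69 mm, 16 mm higher than the deck, full width but for the gate).
- gate (a point): Middle of the gate, on the deck surface (box x 66, y 0, z 80 mm); same axes as the box. The gate is a gap in the fence 48 mm wide along box y, between two round posts 10 mm in diameter and 16 mm high centred at box y +29 and -29 mm.
- slot (a point): Centre of the slot's floor (box x 105, y 0, z 6 mm), 74 mm below the deck. The slot is an open-topped pit, 70 mm along box x (70 to 140 mm) and 120 mm along box y; its far wall rises 16 mm above the deck. Lids may lie in it in any attitude, also on top of one another.
- lid_a: Flat round metal screw lid of a paint jar, closed disc 36 mm in diameter and 12 mm high, 14 to 30 g, lying loose on the box deck; slides easily. All three lids are alike. Origin at the centre of its underside (deck height, 80 mm over the table, while it lies on the deck), z up.
- lid_b: Flat round metal screw lid of a paint jar, closed disc 36 mm in diameter and 12 mm high, 14 to 30 g, lying loose on the box deck; slides easily. All three lids are alike. Origin at the centre of its underside (deck height, 80 mm over the table, while it lies on the deck), z up.
- lid_c: Flat round metal screw lid of a paint jar, closed disc 36 mm in diameter and 12 mm high, 14 to 30 g, lying loose on the box deck; slides easily. All three lids are alike. Origin at the centre of its underside (deck height, 80 mm over the table, while it lies on the deck), z up.
- ink_bottle: Small closed glass ink bottle with a narrow neck and cap, 34 mm in diameter, 52 mm high, 90 g, standing on the deck among the lids; stays where it is. Origin at the centre of its underside.
- cork_block: Cork sanding block 34 x 26 x 22 mm (x, y, z), 40 g, on the deck among the lids; stays where it is. Origin at the centre of its underside.
- palette_knife: Palette knife 200 mm long lying on the table left of the box; bystander. Origin under the middle of its length.
- paint_tube: Metal paint tube about 110 mm long, 24 mm thick, lying on the table left of the box; bystander. Origin on the table under it.
- medium_bottle: Glass bottle 56 mm in diameter, 140 mm high, standing on the table right of the box; bystander. Origin under its base.
- rinse_cup: Open glass cup 72 mm in diameter, 85 mm high, standing on the table right of the box; bystander. Origin under its base.

How it is judged:
By the outcome, as a careful person would: the job done as asked, in the order asked, and still so for the second after the job is handed in, with the robot touching nothing.
It also fails if it takes over 72 s, if anything falls off the work surface, if the arm or the gripper's body presses on something with over 40 N, if the wrist force passes 120 N, or if a joint passes its speed limit or range.

### The arm

A 6-joint arm with a two-finger parallel gripper is mounted at the origin on the work surface. World frame = base frame: x ahead of the robot, y to its left, z up, the work surface at z = 0. Lengths are in m, angles in rad, forces in N, time in s.
With the tool pointing down it reaches from about 0.35 to 0.975 m from the base axis. Payload 4.9 kg.
Tool frame: the origin (TCP) lies at the very end of the fingers, on their centre line; the grasp point (between the pads) lies 19 mm behind it (manip.grasp_offset is the distance from the TCP to the grasp point, in m); z points along the fingers, y is the line along which they close (so a half turn about z gives the same grasp; the last joint's range is limited). The gripper opens to 85 mm and grips with 20 to 120 N. Pads are 22 mm wide; open, the fingers measure 114 mm over their backs; the gripper's body (76 mm by 85 mm) begins 54 mm behind the grasp point. The pads swing forward as they close: fully open they stand 13 mm farther back than shut.
Start: joints at [1.131, 0.053, 1.613, -0, 1.476, -0.119], TCP at [0.197, 0.593, 0.192] pointing down, gripper open.
Joint ranges: [-3.01, 3.01], [-1.01, 2.22], [0.06, 2.58], [-1.02, 4.17], [0.09, 2.62], [-3.14, 3.14]. Speed limits (rad/s): [2.57, 2.57, 3.14, 3.14, 3.14, 3.14].

### API

Orientations are given as a unit quaternion [w, x, y, z].
In Python, from plant import manip, eyes, job_done, models gives the robot as it stands.
- The arm moves only by the tool servo_tool, never from a script. Its argument "motion" is one flat list of numbers, 5 for each row, row after row: the opening, from -1 (shut) to 1 (fully open), then the shift along the tool's x, y, z normalised to -1 to 1, where 1 is 120 mm, then the turn about the tool's z normalised to -1 to 1, where 1 is 45 degrees. A call has 1 to 5 rows; each row is the pose to reach, as a shift and turn from the pose commanded when the call began, along the tool's axes at that moment; what a row does not reach only later rows make up. A row lasts 1/8 s, in which the tool goes at most 62.5 mm and 10.7 degrees, less where a joint would pass 70% of its speed; a pose out of reach is approached as far as the arm can. A call with a number of a shift or a turn outside -1 to 1 is refused whole. A call with a gripper value outside its range is refused whole. The fingers move at their own pace and stop on an object; the grip force is fixed at half the most. Time passes only in rows, so rows that repeat a pose let the fingers close. It gives the time, the measured TCP pose, the force, the opening and the grip force at its end, in the units of the state.
- manip.state(): the state, without advancing time (a new reading comes with each control period).
- eyes.grab_frame(name): name is "scene" or "side" or "wrist"; returns (picture, depth): 420x560x3 uint8, red, green, blue; 420x560 float32, m along the optical axis (not along the pixel's ray), 0 where there is no reading.
- eyes.camera_params(name): a dict with "fov_y" (degrees; the focal length in pixels is half the picture's height over the tangent of half this angle, whatever the lens; pixels are square), "cx", "cy" (the principal point, pixels), "D" ([k1, k2, p1, p2, k3] as OpenCV has them; the pictures are not rectified), "pose" (4x4, takes a point from camera to world coordinates); the wrist camera has in their place "T_tool_cam" (4x4, takes a point from camera to tool coordinates, whose origin is the TCP and whose axes are the flange's). Camera axes: x right, y up, looking along -z (the intrinsics and any distortion apply to the point x, -y, -z); pixel columns grow to the right and rows downward; lengths in m; the calibration is good to about 2 mm. A picture is of the moment at which its call begins: read the wrist's pose just before it. camera_params takes no time and is no camera call.
- job_done(): hands the job in; it is judged then, once.
Trained networks look in the newest picture that a camera, given by its name, has taken for a name from the list of things; names that differ only in an ending like _2 or _b are one class to them, and where a whole thing is asked for, a point or a joint stands for the part that bears it (a point fixed in the world has none). Each returns a list of dicts, best first, with "p" (0 to 1); they miss things now and then, are a little off and sometimes report something else, mostly with a low value. They report only what shows in the picture. A call takes as long as a camera call.
- models.regions_of(camera, label): "mask" (420x560 bool, what is visible of it) and "pixel" ([column, row] in pixels, amid what is visible of it).
The state is a dict: "time": time; "joint_pos": joint angles; "joint_vel": joint speeds; "joint_efforts": joint torques, N m; "tool_pos": TCP position; "tool_rot": TCP orientation; "contact_force": force on the tool from outside, world axes, zero at the start; "ft_torque": the same for the moment, N m; "gripper_width": opening from 0.0 (shut) to 1.0 (fully open); "grasp_force": force on a finger pad.
Only numpy, scipy, OpenCV 4.12 (cv2) and the standard library are available. Lean on these libraries where they do the work, as an engineer would, in place of code of your own. Each camera call takes 0.05 s, during which the arm holds its last target. There are 200 camera calls.

## Working session

There is one attempt and no reset: what is moved stays moved. The work goes in short steps, Python scripts to look and compute and a tool call to move; the robot and the scene stay as the last step left them, time stands still between calls to the robot, and variables do not carry over. Pictures are saved under pics/ and viewed, at most 10 in all, crops included, and the job is handed in when it is done.

Besides the shell and the picture viewer there is one more tool, called after ">>>" as name(argument=value, ...) on one line, values as JSON. servo_tool: Moves the arm, as the interface text tells. Its arguments: {"type":"object","properties":{"motion":{"type":"array","items":{"type":"number","minimum":-1,"maximum":1}}},"required":["motion"]}

```bash
ls; mkdir -p pics; cat > h.py <<'E'
import numpy as np, cv2
from plant import manip, eyes, models
from scipy.spatial.transform import Rotation as R
def pose(name,st=None):
    p=eyes.camera_params(name)
    if 'pose' in p: T=np.array(p['pose'])
    else:
        st=st or manip.state(); q=st['tool_rot']
        W=np.eye(4); W[:3,:3]=R.from_quat([q[1],q[2],q[3],q[0]]).as_matrix(); W[:3,3]=st['tool_pos']
        T=W@np.array(p['T_tool_cam'])
    f=210/np.tan(np.radians(p['fov_y'])/2)
    K=np.array([[f,0,p['cx']],[0,f,p['cy']],[0,0,1.]])
    return T,K,np.array(p['D'],float)
def rays(name,px,st=None):
    T,K,D=pose(name,st)
    u=cv2.undistortPoints(np.array(px,float).reshape(-1,1,2),K,D)[:,0]
    d=np.c_[u[:,0],-u[:,1],-np.ones(len(u))]
    return T,d
def onplane(name,px,z,st=None):
    T,d=rays(name,px,st); d=d@T[:3,:3].T; o=T[:3,3]
    return o+d*((z-o[2])/d[:,2])[:,None]
def cloud(name,dep,mask,st=None):
    v,u=np.nonzero(mask&(dep>0)); T,d=rays(name,np.c_[u,v],st)
    return (d*dep[v,u][:,None])@T[:3,:3].T+T[:3,3]
E
python3 - <<'E'
from h import *
s=manip.state(); print({k:np.round(v,3) for k,v in s.items()})
for c in ['scene','side']:
    im,dep=eyes.grab_frame(c); cv2.imwrite(f'pics/{c}0.png',im[:,:,::-1]); np.save(f'{c}_d.npy',dep)
    print(c,pose(c)[0].round(3).tolist())
    for l in ['lid_a','ink_bottle','cork_block','box','gate']:
        for r in models.regions_of(c,l):
            P=cloud(c,dep,r['mask'])
            if len(P): print(c,l,round(r['p'],2),np.round(r['pixel']),r['mask'].sum(),np.median(P,0).round(3),P.min(0).round(3),P.max(0).round(3))
E
```

```text
pics
{'time': np.float64(0.0), 'joint_pos': array([ 1.131,  0.053,  1.614, -0.   ,  1.476, -0.119]), 'joint_vel': array([-0.   ,  0.   ,  0.001,  0.001,  0.002, -0.001]), 'joint_efforts': array([ 1.0000e-03, -3.9367e+01, -3.7018e+01, -0.0000e+00,  7.0000e-03,
       -0.0000e+00]), 'tool_pos': array([0.197, 0.592, 0.191]), 'tool_rot': array([-0.   ,  0.16 ,  0.987, -0.001]), 'contact_force': array([ 0.57 ,  0.825, -0.676]), 'ft_torque': array([-0.048,  0.001,  0.045]), 'grasp_force': np.float64(0.0), 'gripper_width': np.float64(0.998)}
scene [[-0.787, -0.511, 0.347, 1.142], [0.618, -0.646, 0.449, 0.739], [-0.005, 0.567, 0.824, 1.473], [0.0, 0.0, 0.0, 1.0]]
scene lid_a 0.48 [289. 197.] 91 [ 0.465 -0.007  0.089] [ 0.444 -0.027  0.081] [0.483 0.009 0.099]
scene lid_a 0.48 [276. 192.] 100 [ 0.491 -0.051  0.089] [ 0.472 -0.071  0.074] [ 0.512 -0.034  0.096]
scene ink_bottle 0.66 [310. 235.] 137 [0.525 0.147 0.111] [0.5   0.126 0.077] [0.536 0.16  0.136]
scene ink_bottle 0.58 [303. 204.] 127 [0.462 0.047 0.098] [0.428 0.014 0.074] [0.48  0.063 0.106]
scene cork_block 0.5 [302. 206.] 125 [0.
[... 454 characters left out ...]
11 -0.407  0.087]
side lid_a 0.64 [236. 230.] 170 [ 0.457 -0.016  0.091] [ 0.441 -0.03   0.077] [0.487 0.016 0.095]
side ink_bottle 0.71 [212. 188.] 219 [0.508 0.131 0.108] [ 0.496  0.12  -0.001] [0.61  0.28  0.133]
side cork_block 0.66 [220. 213.] 183 [0.451 0.035 0.099] [0.436 0.023 0.079] [0.474 0.058 0.104]
side box 0.81 [254. 223.] 11189 [ 0.509 -0.012  0.078] [ 0.372 -0.136 -0.005] [0.796 0.294 0.113]
side gate 0.81 [254. 219.] 10821 [ 0.51  -0.013  0.078] [ 0.372 -0.136 -0.004] [0.796 0.27  0.113]
side gate 0.64 [238. 230.] 122 [ 0.456 -0.017  0.091] [ 0.442 -0.03   0.082] [0.475 0.001 0.095]
side gate 0.35 [209. 189.] 208 [0.508 0.131 0.108] [ 0.496  0.12  -0.001] [0.61  0.28  0.133]
```

```bash
python3 - <<'E'
import cv2,numpy as np
a=cv2.imread('pics/scene0.png')[130:320,180:390];b=cv2.imread('pics/side0.png')[130:320,150:360]
cv2.imwrite('pics/c1.png',cv2.resize(np.vstack([a,b])[:190],None,fx=3.5,fy=3.1))
cv2.imwrite('pics/c2.png',cv2.resize(b,None,fx=3.5,fy=3.1))
E
```

```text
(no output)
```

View pics/c1.png

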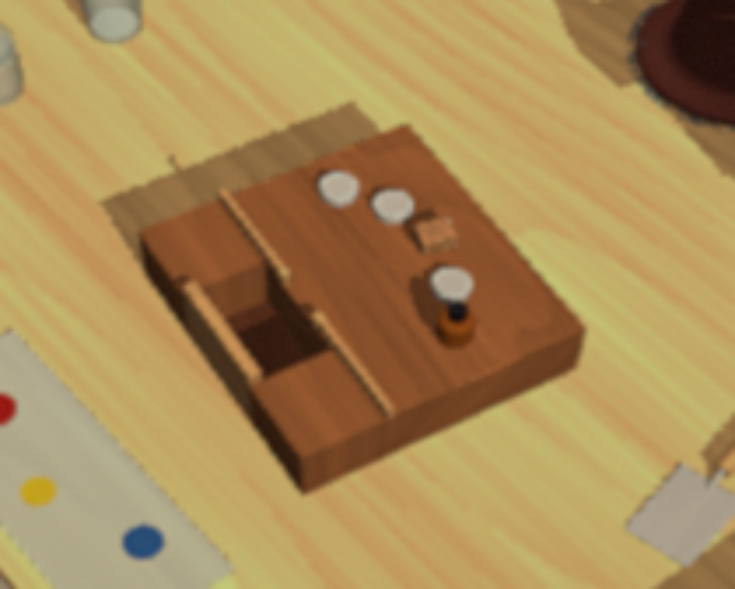

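View pics/c2.png

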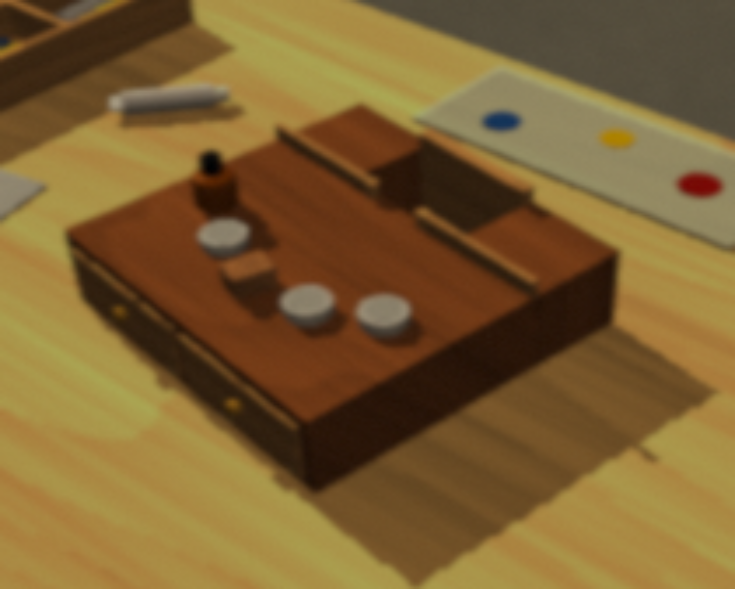

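The scene picture shows three pale lids on the deck, with the cork block between two of them and the ink bottle beside the third. The gate is the gap in the fence at about (295,300) in crop c1. The side crop agrees. I'll move above the deck for a wrist view.

>>> servo_tool(motion=[-0.7,-0.4,-0.35,-0.3,0,-0.7,-0.8,-0.7,-0.4,0,-0.7,-0.8,-0.7,-0.4,0])

```text
time: 0.98
tool_pos: [0.2635, 0.4817, 0.2419]
tool_rot: [0.001, 0.161, 0.987, 0.001]
contact_force: [-0.7, 0.5, 0.2]
gripper_width: 0.377
grasp_force: 0.0
```

>>> servo_tool(motion=[-0.7,-0.4,-0.35,-0.15,0,-0.7,-0.8,-0.7,-0.3,0,-0.7,-0.8,-0.7,-0.3,0])

```text
time: 1.35
tool_pos: [0.328, 0.3717, 0.2775]
tool_rot: [0.001, 0.162, 0.987, 0.001]
contact_force: [-0.9, -0.1, 0.2]
gripper_width: 0.152
grasp_force: 0.0
```

>>> servo_tool(motion=[-0.7,-0.4,-0.35,-0.15,0,-0.7,-0.8,-0.7,-0.3,0,-0.7,-0.8,-0.7,-0.3,0])

```text
time: 1.72
tool_pos: [0.3924, 0.262, 0.3128]
tool_rot: [0.001, 0.161, 0.987, 0.001]
contact_force: [-0.3, 1.0, -1.0]
gripper_width: 0.148
grasp_force: 0.0
```

>>> servo_tool(motion=[-0.7,-0.4,-0.35,-0.15,0,-0.7,-0.8,-0.7,-0.3,0,-0.7,-0.8,-0.7,-0.3,0])

```text
time: 2.1
tool_pos: [0.4568, 0.1523, 0.3481]
tool_rot: [0.0, 0.161, 0.987, 0.0]
contact_force: [0.0, 0.5, -0.0]
gripper_width: 0.151
grasp_force: 0.0
```

>>> servo_tool(motion=[-0.7,-0.4,-0.35,0,0,-0.7,-0.8,-0.7,0,0,-0.7,-0.8,-0.7,0,0,-0.7,-0.8,-0.7,0,0,-0.7,-0.8,-0.7,0,0])

```text
time: 2.72
tool_pos: [0.5196, 0.0452, 0.3477]
tool_rot: [-0.0, 0.158, 0.987, 0.0]
contact_force: [-0.1, 0.1, -0.7]
gripper_width: 0.144
grasp_force: 0.0
```

```bash
python3 - <<'E'
from h import *
s=manip.state(); print(s['time'],s['tool_pos'].round(4) if hasattr(s['tool_pos'],'round') else s['tool_pos'],s['tool_rot'],s['gripper_width'],s['contact_force'])
c='wrist'
im,dep=eyes.grab_frame(c); cv2.imwrite('pics/w1.png',im[:,:,::-1]); np.savez('w1.npz',dep=dep,im=im)
T=pose(c,s)[0]; print(T.round(3).tolist())
for l in ['lid_a','ink_bottle','cork_block','gate']:
    for r in models.regions_of(c,l):
        P=cloud(c,dep,r['mask'],s)
        if len(P): print(l,round(r['p'],2),np.round(r['pixel']),r['mask'].sum(),np.median(P,0).round(4),P.min(0).round(3),P.max(0).round(3))
E
```

```text
2.725 [0.5196 0.0452 0.3477] [-2.07048019e-04  1.58262258e-01  9.87397055e-01  2.64016440e-04] 0.14429154410546238 [-0.07135504  0.08394296 -0.72277093]
[[0.314, -0.901, -0.299, 0.442], [0.95, 0.298, 0.098, 0.069], [0.0, -0.314, 0.949, 0.529], [0.0, 0.0, 0.0, 1.0]]
lid_a 0.91 [237. 143.] 451 [ 0.4598 -0.0094  0.0917] [ 0.442 -0.026  0.079] [0.478 0.008 0.094]
lid_a 0.91 [210. 168.] 463 [ 0.4841 -0.0575  0.0916] [ 0.467 -0.08   0.078] [ 0.502 -0.04   0.094]
lid_a 0.88 [309. 135.] 465 [0.4813 0.0946 0.0917] [0.465 0.077 0.079] [0.499 0.112 0.095]
lid_a 0.32 [482. 181.] 799 [0.6646 0.378  0.0194] [ 0.623  0.34  -0.002] [0.71  0.422 0.026]
ink_bottle 0.86 [343. 147.] 490 [0.5117 0.1357 0.1123] [0.499 0.122 0.079] [0.531 0.154 0.133]
cork_block 0.64 [268. 131.] 448 [0.457  0.0423 0.1013] [0.439 0.023 0.078] [0.475 0.058 0.104]
gate 0.76 [282. 178.] 31487 [0.5257 0.042  0.0791] [ 0.374 -0.153 -0.003] [0.7   0.22  0.397]
gate 0.64 [210. 168.] 474 [ 0.4838 -0.057   0.0915] [ 0.466 -0.076  0.078] [ 0.502 -0.04   0.094]
```

View pics/w1.png

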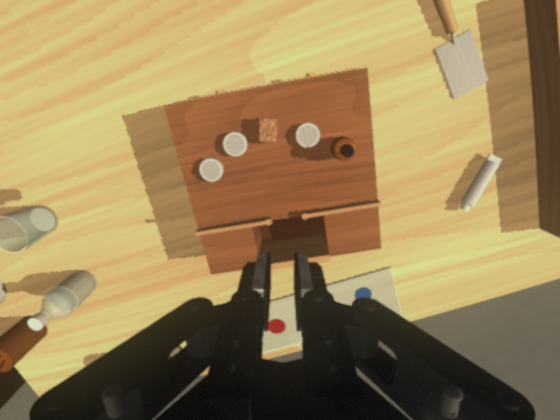

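The wrist view shows the lids at pixels (210,168), (235,143) and (308,135). The cork is at (268,131), the ink bottle at (343,148), and the gate lies between fence ends (271,221) and (303,215). Next I'll fit the box pose.

```bash
python3 - <<'E'
from h import *
z=np.load('w1.npz'); s=manip.state(); dep=z['dep']
P=cloud('wrist',dep,np.ones(dep.shape,bool),s)
P=P[(abs(P[:,0]-.54)<.2)&(abs(P[:,1]-.04)<.19)]
d=P[(P[:,2]>.074)&(P[:,2]<.086)]
rc=cv2.minAreaRect((d[:,:2]*1000).astype(np.float32)); print(rc, np.round(cv2.boxPoints(rc)), np.median(d[:,2]))
f=P[(P[:,2]>.092)&(P[:,2]<.1)&(P[:,0]>.53)]
def fit(a):
    for _ in range(5):
        c=a.mean(0); v=np.linalg.svd(a-c,full_matrices=False)[2][0]; n=np.array([-v[1],v[0]]); a=a[abs((a-c)@n)<.006]
    return c,v*np.sign(v[1])
vx0=np.array([np.cos(.17),-np.sin(.17)])
for name,a in [('fence',f[:,:2])]:
    # fence cluster: coarse hist along x'
    for yaw in np.radians([-10,-13]):
        ex=np.array([np.cos(yaw),np.sin(yaw)]); h,e=np.histogram(a@ex,bins=np.arange(.4,.8,.005)); print(yaw,[(round(e[i],3),h[i]) for i in range(len(h)) if h[i]>5])
    i=h.argmax(); a=a[abs(a@ex-e[i]-.0025)<.02]
    c,v=fit(a); ex=np.array([v[1],-v[0]]); print('fence',c,v,'yaw',np.degrees(np.arctan2(ex[1],ex[0])))
    a=a[abs((a-c)@ex)<.006]; t=np.sort((a-c)@v); g=np.diff(t); j=g.argmax(); print('ends',t[0],t[-1],'gap',t[j],t[j+1])
    G=c+v*(t[j]+t[j+1])/2; print('gate',G, 'mid', c+v*(t[0]+t[-1])/2)
for n,o in dict(l1=(.4841,-.0575),l2=(.4598,-.0094),l3=(.4813,.0946),bot=(.512,.136),cork=(.457,.0423)).items():
    o=np.array(o)-G; print(n,'rel gate',(o@ex).round(4),(o@v).round(4))
E
```

```text
((538.29443359375, 34.16587829589844), (300.95928955078125, 288.0003356933594), 81.49190521240234) [[ 374.  -93.]
 [ 658. -136.]
 [ 703.  162.]
 [ 418.  204.]] 0.07963716344772176
-0.17453292519943295 [(np.float64(0.57), np.int64(10)), (np.float64(0.575), np.int64(279)), (np.float64(0.58), np.int64(334)), (np.float64(0.585), np.int64(69)), (np.float64(0.65), np.int64(33)), (np.float64(0.655), np.int64(135)), (np.float64(0.66), np.int64(115)), (np.float64(0.665), np.int64(46))]
-0.22689280275926285 [(np.float64(0.555), np.int64(10)), (np.float64(0.56), np.int64(109)), (np.float64(0.565), np.int64(167)), (np.float64(0.57), np.int64(99)), (np.float64(0.575), np.int64(143)), (np.float64(0.58), np.int64(137)), (np.float64(0.585), np.int64(27)), (np.float64(0.64), np.int64(21)), (np.float64(0.645), np.int64(102)), (np.float64(0.65), np.int64(117)), (np.float64(0.655), np.int64(72)), (np.float64(0.66), np.int64(17))]
fence [0.59458762 0.02808745] [0.14989438 0.98870201] yaw -8.620805898625148
ends -0.15116156415666177 0.14740704081334066 gap -0.02747233027682824 0.020899224894238698
gate [0.59409499 0.02483803] mid [0.59430623 0.0262314 ]
l1 rel gate -0.0964 -0.0979
l2 rel gate -0.1276 -0.054
l3 rel gate -0.122 0.0521
bot rel gate -0.0978 0.0976
cork rel gate -0.1382 -0.0033
```

```bash
cat > plan.py <<'E'
from h import *
G=np.array([.5942,.0255]); Y=np.radians(-8.55)
ex=np.array([np.cos(Y),np.sin(Y)]); ey=np.array([-ex[1],ex[0]])
def rel(p): d=np.asarray(p)[...,:2]-G; return np.stack([d@ex,d@ey],-1)*1000
def now():
    s=manip.state(); q=s['tool_rot']; m=R.from_quat([q[1],q[2],q[3],q[0]]).as_matrix()
    return np.array(s['tool_pos']),np.arctan2(-m[1,0],-m[0,0])
def plan(wps,open_=-.7):
    """wps: (u mm, v mm, z mm, push heading deg rel. box, rows); prints calls, row values interpolated"""
    p,h=now(); print('now',rel(p).round(1),p[2].round(4),np.degrees(h-Y).round(1))
    for u,v,z,hd,n in wps:
        t=np.r_[G+ex*u/1e3+ey*v/1e3,z/1e3]; d=t-p
        x=-np.array([np.cos(h),np.sin(h),0]); y=np.array([x[1],-x[0],0])*-1
        y=np.cross([0,0,-1],x)
        turn=-(np.radians(hd)+Y-h)
        m=np.round([d@x/.12,d@y/.12,-d[2]/.12,turn/(np.pi/4)],2)
        print((u,v,z,hd),'unit',m.tolist(),'rows',[float(x) for x in np.r_[[np.r_[open_,(m*k/n).round(3)] for k in range(1,n+1)]].ravel()])
        p=p+.12*(m[0]*x+m[1]*y)-np.array([0,0,.12*m[2]]); h=h-m[3]*np.pi/4
E
python3 - <<'E'
from plan import *
plan([(-70,60,250,-20,3),(-154,71,180,-32,3),(-154,71,110,-32,3),(-154,71,84,-32,3),(-124,52,84,-32,4),(-99,36,84,-32,4),(-74,20,84,-32,4)])
E
```

```text
now [-76.2   7.2] 0.3482 -9.8
(-70, 60, 250, -20) unit [0.02, 0.44, 0.82, 0.23] rows [-0.7, 0.007, 0.147, 0.273, 0.077, -0.7, 0.013, 0.293, 0.547, 0.153, -0.7, 0.02, 0.44, 0.82, 0.23]
(-154, 71, 180, -32) unit [0.69, -0.15, 0.58, 0.26] rows [-0.7, 0.23, -0.05, 0.193, 0.087, -0.7, 0.46, -0.1, 0.387, 0.173, -0.7, 0.69, -0.15, 0.58, 0.26]
(-154, 71, 110, -32) unit [0.0, -0.0, 0.58, 0.0] rows [-0.7, 0.0, -0.0, 0.193, 0.0, -0.7, 0.0, -0.0, 0.387, 0.0, -0.7, 0.0, -0.0, 0.58, 0.0]
(-154, 71, 84, -32) unit [0.0, -0.0, 0.22, 0.0] rows [-0.7, 0.0, -0.0, 0.073, 0.0, -0.7, 0.0, -0.0, 0.147, 0.0, -0.7, 0.0, -0.0, 0.22, 0.0]
(-124, 52, 84, -32) unit [-0.29, -0.01, 0.0, 0.0] rows [-0.7, -0.072, -0.002, 0.0, 0.0, -0.7, -0.145, -0.005, 0.0, 0.0, -0.7, -0.217, -0.008, 0.0, 0.0, -0.7, -0.29, -0.01, 0.0, 0.0]
(-99, 36, 84, -32) unit [-0.25, 0.0, 0.0, 0.0] rows [-0.7, -0.062, 0.0, 0.0, 0.0, -0.7, -0.125, 0.0, 0.0, 0.0, -0.7, -0.188, 0.0, 0.0, 0.0, -0.7, -0.25, 0.0, 0.0, 0.0]
(-74, 20, 84, -32) unit [-0.25, -0.0, 0.0, 0.0] rows [-0.7, -0.062, -0.0, 0.0, 0.0, -0.7, -0.125, -0.0, 0.0, 0.0, -0.7, -0.188, -0.0, 0.0, 0.0, -0.7, -0.25, -0.0, 0.0, 0.0]
```

>>> servo_tool(motion=[-0.7,0,0.15,0.27,0.08,-0.7,0.01,0.29,0.55,0.15,-0.7,0.02,0.44,0.82,0.23])

```text
time: 3.35
tool_pos: [0.5345, 0.0947, 0.2487]
tool_rot: [0.0, 0.249, 0.968, 0.0]
contact_force: [0.4, -0.3, 0.3]
gripper_width: 0.155
grasp_force: 0.0
```

>>> servo_tool(motion=[-0.7,0.23,-0.05,0.19,0.09,-0.7,0.46,-0.1,0.39,0.17,-0.7,0.69,-0.15,0.58,0.26,-0.7,0.69,-0.15,0.58,0.26])

```text
time: 3.85
tool_pos: [0.4507, 0.1185, 0.1776]
tool_rot: [-0.002, 0.345, 0.939, -0.001]
contact_force: [0.7, -0.1, 1.4]
gripper_width: 0.149
grasp_force: 0.0
```

```bash
cat >> plan.py <<'E'
def look(c,save=None,labels=('lid_a',)):
    s=manip.state(); im,dep=eyes.grab_frame(c)
    if save: cv2.imwrite(f'pics/{save}.png',im[:,:,::-1])
    for l in labels:
        for r in models.regions_of(c,l):
            P=cloud(c,dep,r['mask'],s)
            if len(P) and r['p']>.3: print(c,l,round(r['p'],2),np.round(r['pixel']),'uv',rel((P.min(0)+P.max(0))/2).round(1),rel(np.median(P,0)).round(1),'z',np.percentile(P[:,2],[50,95]).round(3))
E
python3 - <<'E'
from plan import *
look('wrist','w2',('lid_a','ink_bottle','cork_block'))
plan([(-154,71,110,-32,3),(-154,71,84,-32,3),(-124,52,84,-32,4),(-99,36,84,-32,4),(-74,20,84,-32,4)])
E
```

```text
wrist lid_a 0.85 [287. 236.] uv [-120.9   51.6] [-124.6   54.5] z [0.091 0.092]
wrist ink_bottle 0.88 [342. 240.] uv [-84.1 100.2] [-103.1  101.8] z [0.112 0.132]
wrist cork_block 0.68 [286. 237.] uv [-120.1   53.6] [-124.4   54.5] z [0.091 0.092]
now [-151.5   70.7] 0.1817 -31.9
(-154, 71, 110, -32) unit [0.02, -0.01, 0.6, 0.0] rows [-0.7, 0.007, -0.003, 0.2, 0.0, -0.7, 0.013, -0.007, 0.4, 0.0, -0.7, 0.02, -0.01, 0.6, 0.0]
(-154, 71, 84, -32) unit [-0.0, 0.0, 0.21, 0.0] rows [-0.7, -0.0, 0.0, 0.07, 0.0, -0.7, -0.0, 0.0, 0.14, 0.0, -0.7, -0.0, 0.0, 0.21, 0.0]
(-124, 52, 84, -32) unit [-0.3, -0.0, 0.0, 0.0] rows [-0.7, -0.075, -0.0, 0.0, 0.0, -0.7, -0.15, -0.0, 0.0, 0.0, -0.7, -0.225, -0.0, 0.0, 0.0, -0.7, -0.3, -0.0, 0.0, 0.0]
(-99, 36, 84, -32) unit [-0.24, -0.0, 0.0, 0.0] rows [-0.7, -0.06, -0.0, 0.0, 0.0, -0.7, -0.12, -0.0, 0.0, 0.0, -0.7, -0.18, -0.0, 0.0, 0.0, -0.7, -0.24, -0.0, 0.0, 0.0]
(-74, 20, 84, -32) unit [-0.25, -0.01, 0.0, 0.0] rows [-0.7, -0.062, -0.002, 0.0, 0.0, -0.7, -0.125, -0.005, 0.0, 0.0, -0.7, -0.188, -0.008, 0.0, 0.0, -0.7, -0.25, -0.01, 0.0, 0.0]
```

View pics/w2.png

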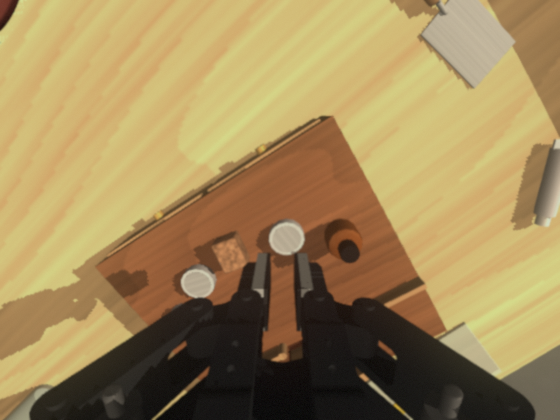

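The wrist picture shows the lid at (287,236) ahead of the fingers, with the ink bottle at (343,240) well clear on the right and the cork at (229,253). The depth measurement agrees with the plan. Next I descend and push.

>>> servo_tool(motion=[-0.7,0.01,0,0.2,0,-0.7,0.02,0,0.4,0,-0.7,0.02,0,0.6,0])

```text
time: 4.42
tool_pos: [0.4532, 0.1194, 0.1087]
tool_rot: [0.001, 0.346, 0.938, 0.001]
contact_force: [-0.6, 0.2, -0.6]
gripper_width: 0.147
grasp_force: 0.0
```

>>> servo_tool(motion=[-0.7,0,0,0.07,0,-0.7,0,0,0.14,0,-0.7,0,0,0.19,0,-0.7,0,0,0.19,0])

```text
time: 4.92
tool_pos: [0.4516, 0.1196, 0.0852]
tool_rot: [0.0, 0.346, 0.938, 0.0]
contact_force: [0.1, 0.2, 0.2]
gripper_width: 0.148
grasp_force: 0.0
```

>>> servo_tool(motion=[-0.7,-0.06,0,0,0,-0.7,-0.12,0,0,0,-0.7,-0.18,0,0,0,-0.7,-0.24,0,0,0,-0.7,-0.3,0,0,0])

```text
time: 5.55
tool_pos: [0.4793, 0.0959, 0.0851]
tool_rot: [-0.0, 0.346, 0.938, -0.0]
contact_force: [-0.3, 0.2, 0.2]
gripper_width: 0.151
grasp_force: 0.0
```

>>> servo_tool(motion=[-0.7,-0.06,0,0,0,-0.7,-0.12,0,0,0,-0.7,-0.18,0,0,0,-0.7,-0.24,0,0,0])

```text
time: 6.05
tool_pos: [0.5011, 0.0773, 0.0851]
tool_rot: [-0.0, 0.346, 0.938, -0.0]
contact_force: [0.2, -0.1, -0.7]
gripper_width: 0.15
grasp_force: 0.0
```

```bash
python3 - <<'E'
from plan import *
look('scene','s3',('lid_a','ink_bottle','cork_block'))
plan([(-80,24,84,-32,4)])
a=cv2.imread('pics/s3.png')[150:300,200:360]; cv2.imwrite('pics/s3c.png',cv2.resize(a,None,fx=4,fy=4))
E
```

```text
scene lid_a 0.54 [290. 198.] uv [-93.6 -11.8] [-117.2  -49.4] z [0.09  0.097]
scene lid_a 0.44 [276. 189.] uv [-90.4 -95.2] [-88.6 -95.8] z [0.09  0.096]
scene lid_a 0.41 [307. 222.] uv [-117.1   56.9] [-115.8   57.4] z [0.09  0.096]
scene ink_bottle 0.62 [206. 129.] uv [ -41.3 -476.4] [ -42.2 -470.1] z [0.055 0.083]
scene ink_bottle 0.52 [312. 234.] uv [-93.  104.2] [-87.3 109.5] z [0.111 0.131]
now [-100.2   37.5] 0.085 -31.9
(-80, 24, 84, -32) unit [-0.2, -0.01, 0.01, 0.0] rows [-0.7, -0.05, -0.002, 0.002, 0.0, -0.7, -0.1, -0.005, 0.005, 0.0, -0.7, -0.15, -0.008, 0.008, 0.0, -0.7, -0.2, -0.01, 0.01, 0.0]
```

View pics/s3c.png

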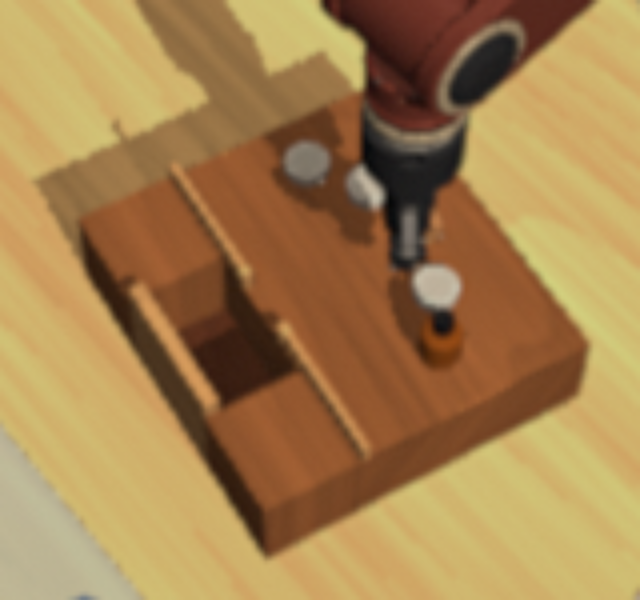

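The picture shows the lid still at crop (437,288), with the fingertips beside it at (405,262). That is not where the TCP reading puts them, so I'll compare the two.

```bash
python3 - <<'E'
from plan import *
s=manip.state()
print(eyes.camera_params('wrist')['T_tool_cam'], eyes.camera_params('scene')['D'])
for c in ['scene','side']:
    im,dep=eyes.grab_frame(c); cv2.imwrite(f'pics/{c}4.png',im[:,:,::-1])
    T,K,D=pose(c); p=np.array(s['tool_pos']); q=T[:3,:3].T@(p-T[:3,3])
    print(c,'tcp px',cv2.projectPoints(np.array([[q[0],-q[1],-q[2]]]),np.zeros(3),np.zeros(3),K,D)[0].ravel())
    # dark gripper points near deck
    P=cloud(c,dep,np.ones(dep.shape,bool)); v,u=np.nonzero(dep>0); g=im[v,u].astype(int).max(1)
    m=(g<90)&(abs(P[:,0]-p[0])<.05)&(abs(P[:,1]-p[1])<.05)&(P[:,2]>.088)&(P[:,2]<.15)
    for z in np.arange(.085,.15,.015):
        k=m&(abs(P[:,2]-z)<.0075); print(z.round(3),k.sum(), P[k].mean(0).round(4) if k.any() else '')
    x=[int(t) for t in cv2.projectPoints(np.array([[q[0],-q[1],-q[2]]]),np.zeros(3),np.zeros(3),K,D)[0].ravel()]
    a=im[x[1]-35:x[1]+35,x[0]-47:x[0]+46,::-1].copy(); a=cv2.resize(a,(400*2//2,300)); cv2.drawMarker(a,(202,150),(0,255,0),0,8)
    cv2.imwrite(f'pics/m_{c}.png',a)
cv2.imwrite('pics/m.png',np.hstack([cv2.imread('pics/m_scene.png'),cv2.imread('pics/m_side.png')]))
E
```

```text
[[-1.11516706e-03  9.49199036e-01  3.14674351e-01  8.09005208e-02]
 [ 9.99999377e-01  1.04108705e-03  4.03488699e-04 -1.24571826e-03]
 [ 5.53876914e-05  3.14674605e-01 -9.49199605e-01 -1.81287778e-01]
 [ 0.00000000e+00  0.00000000e+00  0.00000000e+00  1.00000000e+00]] [-0.01674908  0.          0.          0.          0.        ]
scene tcp px [300.58566012 220.51448646]
0.085 1 [0.5012 0.1127 0.0913]
0.1 0 
0.115 0 
0.13 2 [0.512  0.0918 0.1317]
0.145 6 [0.5152 0.092  0.1394]
side tcp px [224.03902387 205.354626  ]
0.085 16 [0.4926 0.0944 0.0902]
0.1 37 [0.5035 0.1106 0.0999]
0.115 15 [0.5136 0.1241 0.1104]
0.13 32 [0.4892 0.0646 0.1313]
0.145 29 [0.4884 0.0625 0.1447]
```

View pics/m.png

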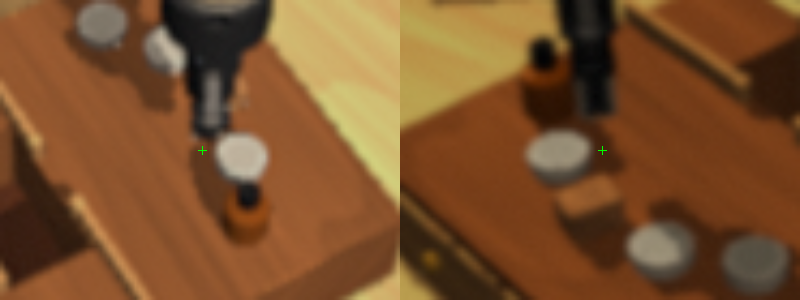

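```bash
python3 - <<'E'
from plan import *
o=[];d=[]
for c,px in [('scene',(302,217.4)),('side',(223.1,196.5))]:
    T,r=rays(c,[px]); o.append(T[:3,3]); v=T[:3,:3]@r[0]; d.append(v/np.linalg.norm(v))
A=sum(np.eye(3)-np.outer(v,v) for v in d); b=sum((np.eye(3)-np.outer(v,v))@p for p,v in zip(o,d))
x=np.linalg.solve(A,b); print(x,[np.linalg.norm(np.cross(x-p,v)) for p,v in zip(o,d)], manip.state()['tool_pos'])
for c in ['scene','side']:
    im=cv2.imread(f'pics/{c}4.png'); 
# wrist: depth of the finger tips
s=manip.state(); im,dep=eyes.grab_frame('wrist'); cv2.imwrite('pics/w5.png',im[:,:,::-1])
P=cloud('wrist',dep,np.ones(dep.shape,bool),s); v,u=np.nonzero(dep>0)
p=np.array(s['tool_pos']); h=now()[1]; X=-np.array([np.cos(h),np.sin(h),0]); Yt=np.cross([0,0,-1],X)
q=np.c_[(P-p)@X,(P-p)@Yt,-(P[:,2]-p[2])]*1000
m=(v>200)&(abs(q[:,1])<35)&(q[:,2]<-3)&(q[:,2]>-60)&(abs(q[:,0])<25)
for lo in range(-60,0,6):
    k=m&(q[:,2]>=lo)&(q[:,2]<lo+6)
    if k.any(): print(lo,k.sum(),q[k].min(0).round(1),q[k].max(0).round(1),'inner',np.abs(q[k,1]).min().round(1),'rows',v[k].min())
look('side',None,('lid_a','cork_block','ink_bottle'))
E
```

```text
[0.50289813 0.08229559 0.11006355] [np.float64(0.001732000808592068), np.float64(0.0017320008085921566)] [0.50057104 0.07768683 0.08501019]
-60 352 [-11.1 -21.1 -60. ] [ 12.1  18.6 -54. ] inner 4.9 rows 262
-54 369 [ -9.4 -21.5 -54. ] [ 12.   18.5 -48. ] inner 4.8 rows 257
-48 180 [  6.5 -20.  -48. ] [ 12.   17.3 -42.4] inner 4.9 rows 253
-42 30 [-10.1  -8.  -41.5] [ -2.3   4.9 -37.9] inner 4.8 rows 271
-12 733 [  9.7 -15.8  -8.6] [25.  18.4 -6. ] inner 0.0 rows 207
-6 231 [  9.5 -15.3  -6. ] [24.7 17.9 -4.6] inner 0.0 rows 207
side lid_a 0.59 [256. 233.] uv [-96.8 -97.1] [-100.4 -104. ] z [0.091 0.093]
side lid_a 0.53 [211. 203.] uv [-124.6   56.5] [-126.7   46.3] z [0.091 0.094]
side lid_a 0.44 [237. 230.] uv [-129.2  -51.3] [-129.6  -60.6] z [0.091 0.093]
side cork_block 0.45 [221. 215.] uv [-143.6    2.6] [-143.2  -12.3] z [0.098 0.102]
side ink_bottle 0.54 [212. 190.] uv [-94.1  77.1] [-100.6   91.7] z [0.109 0.131]
```

View pics/w5.png

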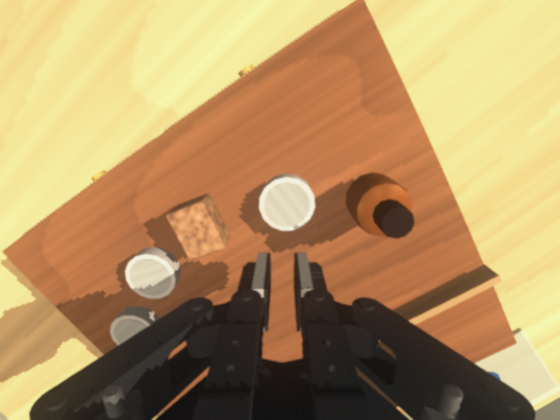

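The fingertips seem to end well short of the reported TCP. I'll measure the gripper profile in the tool frame from the depth data before lowering.

```bash
python3 - <<'E'
from plan import *
s=manip.state(); p=np.array(s['tool_pos']); h=now()[1]; X=-np.array([np.cos(h),np.sin(h),0]); Yt=np.cross([0,0,-1],X)
print(s['joint_pos'],eyes.camera_params('wrist')['fov_y'],s['gripper_width'])
for c in ['wrist','scene','side']:
    im,dep=eyes.grab_frame(c); P=cloud(c,dep,np.ones(dep.shape,bool),s); v,u=np.nonzero(dep>0)
    q=np.c_[(P-p)@X,(P-p)@Yt,-(P[:,2]-p[2])]*1000
    m=(abs(q[:,1])<70)&(q[:,2]<-22)&(q[:,2]>-170)&(abs(q[:,0])<60)&(im[v,u].max(1)<(255 if c=='wrist' else 110))
    if c!='wrist': m&=~((rel(P)[:,1]>75)&(P[:,2]<.135))
    for lo in range(-170,-20,10):
        k=m&(q[:,2]>=lo)&(q[:,2]<lo+10)
        if k.sum()>2: print(c,lo,k.sum(),np.percentile(q[k],3,0).round(0)[:2],np.percentile(q[k],97,0).round(0)[:2])
E
```

```text
[ 6.99643293e-03 -1.42597216e-01  1.98536172e+00 -5.91410518e-06
  1.29872945e+00 -8.58406323e-01] 71.69951995266817 0.14819449620327077
wrist -140 6058 [ 10. -61.] [20. 58.]
wrist -130 12516 [  4. -59.] [18. 56.]
wrist -120 9555 [ -9. -54.] [18. 51.]
wrist -110 5185 [-11. -49.] [17. 46.]
wrist -100 6011 [ -9. -42.] [13. 40.]
wrist -90 2225 [ -7. -37.] [14. 34.]
wrist -80 883 [-10. -18.] [12. 15.]
wrist -70 730 [ -6. -20.] [12. 18.]
wrist -60 614 [ -7. -20.] [12. 18.]
wrist -50 1278 [  7. -17.] [37. 63.]
wrist -40 232 [-5. -8.] [38. 59.]
wrist -30 1473 [16. 41.] [45. 68.]
scene -170 21 [-29.  20.] [ 9. 41.]
scene -160 19 [-12.  33.] [ 8. 43.]
scene -150 25 [-15.  18.] [17. 55.]
scene -140 43 [-19.  17.] [14. 66.]
scene -130 18 [-16.  18.] [15. 64.]
scene -120 11 [-19.  11.] [10. 59.]
scene -110 22 [-18.  13.] [14. 51.]
scene -100 9 [-15.  -1.] [ 9. 34.]
scene -90 9 [-15.  -1.] [ 3. 31.]
scene -60 7 [-7. 19.] [19. 62.]
scene -50 4 [-10.  15.] [-1. 20.]
side -170 49 [-17. -41.] [ 20. -29.]
side -160 39 [-10. -44.] [  9. -36.]
side -150 80 [-17. -51.] [18.  3.]
side -140 95 [-18. -67.] [17.  6.]
side -130 51 [-15. -66.] [ 16. -19.]
side -120 41 [-16. -60.] [ 14. -14.]
side -110 37 [-15. -53.] [15.  5.]
side -100 21 [-13. -48.] [ 11. -18.]
side -90 16 [-14. -41.] [ 11. -17.]
side -80 3 [ -7. -22.] [  4. -20.]
side -70 28 [-10. -24.] [ 10. -13.]
side -60 26 [-11. -23.] [  8. -14.]
side -50 23 [-11. -22.] [  9. -12.]
side -40 3 [ -7. -16.] [  5. -14.]
```

The gripper's real ends sit about 40 mm above the reported TCP, with pads about ±20 mm wide. I'll go back behind the lid and lower in guarded steps.

>>> servo_tool(motion=[-0.7,0.2,0,0,0,-0.7,0.4,0,0,0,-0.7,0.53,0,0,0,-0.7,0.53,0,0,0])

```text
time: 7.25
tool_pos: [0.4519, 0.1192, 0.0851]
tool_rot: [0.0, 0.345, 0.939, -0.0]
contact_force: [0.3, -0.6, 0.1]
gripper_width: 0.152
grasp_force: 0.0
```

>>> servo_tool(motion=[-0.7,0,0,0.03,0,-0.7,0,0,0.06,0])

```text
time: 7.5
tool_pos: [0.4528, 0.1184, 0.0777]
tool_rot: [0.0, 0.346, 0.938, -0.0]
contact_force: [0.3, -0.1, 0.3]
gripper_width: 0.145
grasp_force: 0.0
```

>>> servo_tool(motion=[-0.7,0,0,0.03,0,-0.7,0,0,0.06,0,-0.7,0,0,0.06,0])

```text
time: 7.88
tool_pos: [0.4521, 0.1187, 0.0702]
tool_rot: [-0.0, 0.346, 0.938, -0.0]
contact_force: [-0.6, 0.4, -0.1]
gripper_width: 0.152
grasp_force: 0.0
```

```bash
cat >> plan.py <<'E'
def tips():
    s=manip.state(); im,dep=eyes.grab_frame('wrist'); P=cloud('wrist',dep,np.ones(dep.shape,bool),s); v,u=np.nonzero(dep>0)
    p=np.array(s['tool_pos']); h=now()[1]; X=-np.array([np.cos(h),np.sin(h),0]); Yt=np.cross([0,0,-1],X)
    q=np.c_[(P-p)@X,(P-p)@Yt]*1000
    k=(v>235)&(abs(q[:,1])<25)&(abs(q[:,0]-9)<4.5)&(P[:,2]>.084); z=np.sort(P[k,2])
    print('tip z',z[:8].round(4),'n',len(z),'tcp',p.round(4),s['contact_force'])
    return im
E
python3 - <<'E'
from plan import *
tips()
plan([(-154,71,60,-32,3)])
E
```

```text
tip z [0.1126 0.1127 0.1129 0.1129 0.1129 0.113  0.1131 0.1131] n 8899 tcp [0.4521 0.1187 0.0702] [-0.56913359  0.44544853 -0.05045507]
now [-154.3   71.1] 0.0704 -31.9
(-154, 71, 60, -32) unit [-0.0, 0.0, 0.09, 0.0] rows [-0.7, -0.0, 0.0, 0.03, 0.0, -0.7, -0.0, 0.0, 0.06, 0.0, -0.7, -0.0, 0.0, 0.09, 0.0]
```

>>> servo_tool(motion=[-0.7,0,0,0.04,0,-0.7,0,0,0.08,0,-0.7,0,0,0.08,0])

```text
time: 8.3
tool_pos: [0.4518, 0.1188, 0.0604]
tool_rot: [-0.001, 0.346, 0.938, -0.0]
contact_force: [-0.2, 0.1, -0.0]
gripper_width: 0.152
grasp_force: 0.0
```

>>> servo_tool(motion=[-0.7,0,0,0.03,0,-0.7,0,0,0.06,0,-0.7,0,0,0.06,0])

```text
time: 8.68
tool_pos: [0.452, 0.1188, 0.0534]
tool_rot: [-0.0, 0.346, 0.938, -0.0]
contact_force: [-0.4, -0.5, -0.1]
gripper_width: 0.147
grasp_force: 0.0
```

```bash
python3 - <<'E'
from plan import *
im=tips()
for c in ['scene','side']:
    im,dep=eyes.grab_frame(c); cv2.imwrite(f'pics/{c}6.png',im[:,:,::-1])
    T,K,D=pose(c); p=np.array(manip.state()['tool_pos']); p[2]=.085; q=T[:3,:3].T@(p-T[:3,3])
    x=[int(t) for t in cv2.projectPoints(np.array([[q[0],-q[1],-q[2]]]),np.zeros(3),np.zeros(3),K,D)[0].ravel()]
    a=im[x[1]-35:x[1]+35,x[0]-47:x[0]+46,::-1].copy(); a=cv2.resize(a,(400,300),interpolation=cv2.INTER_CUBIC); cv2.drawMarker(a,(202,150),(0,255,0),0,8)
    cv2.imwrite(f'pics/m_{c}.png',a)
cv2.imwrite('pics/m2.png',np.hstack([cv2.imread('pics/m_scene.png'),cv2.imread('pics/m_side.png')]))
E
```

```text
tip z [0.0949 0.0954 0.0954 0.0957 0.0957 0.0959 0.0959 0.0959] n 8905 tcp [0.452  0.1188 0.0534] [-0.35151122 -0.47455383 -0.11134307]
```

View pics/m2.png

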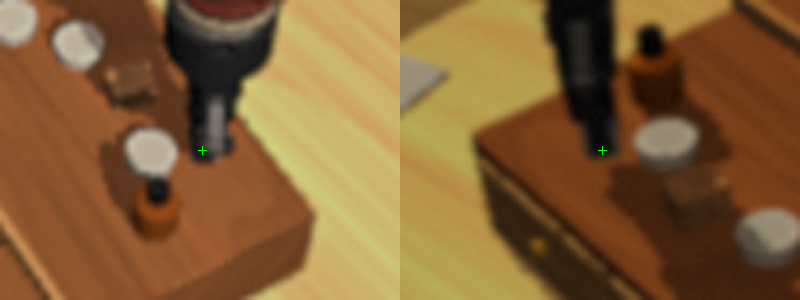

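The picture shows the fingertips at about deck level behind the lid, at crop (208,155) left and (600,155) right. I'll take two small guarded steps down.

>>> servo_tool(motion=[-0.7,0,0,0.01,0,-0.7,0,0,0.01,0])

```text
time: 9.07
tool_pos: [0.4523, 0.1188, 0.0526]
tool_rot: [-0.0, 0.346, 0.938, -0.0]
contact_force: [-0.2, 0.3, 0.3]
gripper_width: 0.148
grasp_force: 0.0
```

>>> servo_tool(motion=[-0.7,0,0,0.01,0,-0.7,0,0,0.01,0])

```text
time: 9.32
tool_pos: [0.4522, 0.1188, 0.0514]
tool_rot: [-0.0, 0.346, 0.938, -0.0]
contact_force: [0.7, 0.3, 0.1]
gripper_width: 0.148
grasp_force: 0.0
```

```bash
python3 - <<'E'
from plan import *
tips()
c='side'; im,dep=eyes.grab_frame(c); s=manip.state(); p=np.array(s['tool_pos'])
P=cloud(c,dep,np.ones(dep.shape,bool)); v,u=np.nonzero(dep>0); g=im[v,u].astype(int); g=g.max(1)
# greyish/dark column of finger near tcp: list lowest rows
k=(np.hypot(P[:,0]-p[0],P[:,1]-p[1])<.03)&(P[:,2]>.083)
for r in sorted(set(v[k]))[-8:]:
    kk=k&(v==r); print(r,P[kk].mean(0).round(4),kk.sum())
E
```

```text
tip z [0.0939 0.0939 0.0939 0.0939 0.094  0.094  0.094  0.0941] n 8895 tcp [0.4522 0.1188 0.0514] [0.72971898 0.31847464 0.10320967]
203 [0.4508 0.1056 0.1095] 13
204 [0.4489 0.1036 0.1085] 13
205 [0.4501 0.1042 0.1042] 14
206 [0.4498 0.1022 0.1022] 13
207 [0.4488 0.1016 0.0999] 13
208 [0.4466 0.101  0.0983] 12
209 [0.4455 0.1034 0.0946] 11
210 [0.4446 0.1049 0.0911] 8
```

>>> servo_tool(motion=[-0.7,0,0,0.01,0,-0.7,0,0,0.02,0,-0.7,0,0,0.02,0])

```text
time: 9.8
tool_pos: [0.4522, 0.1188, 0.0489]
tool_rot: [-0.0, 0.346, 0.938, -0.0]
contact_force: [0.0, 1.0, -1.1]
gripper_width: 0.148
grasp_force: 0.0
```

>>> servo_tool(motion=[-0.7,0,0,0.01,0,-0.7,0,0,0.01,0])

```text
time: 10.05
tool_pos: [0.4522, 0.1188, 0.0478]
tool_rot: [-0.0, 0.346, 0.938, -0.0]
contact_force: [-0.2, 0.3, -0.0]
gripper_width: 0.147
grasp_force: 0.0
```

>>> servo_tool(motion=[-0.7,0,0,0.01,0,-0.7,0,0,0.01,0])

```text
time: 10.3
tool_pos: [0.4522, 0.1188, 0.0466]
tool_rot: [-0.0, 0.346, 0.938, -0.0]
contact_force: [-0.5, 1.3, -0.1]
gripper_width: 0.151
grasp_force: 0.0
```

```bash
cat >> plan.py <<'E'
def sidetip(c='side'):
    im,dep=eyes.grab_frame(c); p=np.array(manip.state()['tool_pos'])
    P=cloud(c,dep,np.ones(dep.shape,bool)); v,u=np.nonzero(dep>0)
    k=(np.hypot(P[:,0]-p[0],P[:,1]-p[1])<.03)&(P[:,2]>.083)
    for r in sorted(set(v[k]))[-5:]: kk=k&(v==r); print(r,P[kk].mean(0).round(4),P[kk,2].min().round(4),kk.sum())
E
python3 - <<'E'
from plan import *
tips(); sidetip()
E
```

```text
tip z [0.0887 0.0888 0.0889 0.0891 0.0893 0.0895 0.0895 0.0895] n 8914 tcp [0.4522 0.1188 0.0466] [-0.50746195  1.26059745 -0.13560856]
208 [0.4449 0.1019 0.099 ] 0.0883 11
209 [0.4483 0.1029 0.0931] 0.0833 13
210 [0.4437 0.1009 0.0937] 0.084 11
211 [0.4417 0.1048 0.0897] 0.085 8
212 [0.4396 0.111  0.0845] 0.0835 2
```

>>> servo_tool(motion=[-0.7,0,0,0.01,0,-0.7,0,0,0.01,0])

```text
time: 10.65
tool_pos: [0.4523, 0.1188, 0.0454]
tool_rot: [-0.0, 0.346, 0.938, -0.0]
contact_force: [0.3, 0.5, 0.3]
gripper_width: 0.15
grasp_force: 0.0
```

>>> servo_tool(motion=[-0.7,-0.05,0,0,0,-0.7,-0.1,0,0,0,-0.7,-0.15,0,0,0,-0.7,-0.2,0,0,0])

```text
time: 11.15
tool_pos: [0.471, 0.1029, 0.0455]
tool_rot: [-0.0, 0.346, 0.938, 0.0]
contact_force: [0.4, 0.3, -0.0]
gripper_width: 0.151
grasp_force: 0.1
```

```bash
python3 - <<'E'
from plan import *
look('scene','s7'); plan([]); look('wrist','w7',('lid_a','ink_bottle'))
E
```

```text
scene lid_a 0.41 [305. 220.] uv [-106.    45.6] [-106.7   47.6] z [0.09  0.095]
now [-133.1   58.2] 0.0456 -31.9
wrist lid_a 0.92 [283. 312.] uv [-107.5   43.2] [-113.2   43.9] z [0.091 0.093]
wrist lid_a 0.63 [124. 338.] uv [-143.4  -52.5] [-144.6  -51.3] z [0.085 0.091]
wrist ink_bottle 0.75 [397. 288.] uv [-85.  103.7] [-106.7  105. ] z [0.11  0.129]
```

>>> servo_tool(motion=[-0.7,-0.06,0,0,0,-0.7,-0.12,0,0,0,-0.7,-0.18,0,0,0,-0.7,-0.24,0,0,0,-0.7,-0.3,0,0,0])

```text
time: 12.02
tool_pos: [0.4984, 0.0795, 0.0455]
tool_rot: [-0.0, 0.346, 0.938, -0.0]
contact_force: [0.0, -0.1, -0.8]
gripper_width: 0.151
grasp_force: 0.0
```

>>> servo_tool(motion=[-0.7,-0.06,0,0,0,-0.7,-0.12,0,0,0,-0.7,-0.18,0,0,0,-0.7,-0.24,0,0,0,-0.7,-0.3,0,0,0])

```text
time: 12.65
tool_pos: [0.5258, 0.0563, 0.0455]
tool_rot: [-0.0, 0.346, 0.938, 0.0]
contact_force: [1.7, -0.7, 0.4]
gripper_width: 0.148
grasp_force: 0.0
```

>>> servo_tool(motion=[-0.7,0.1,0,0,0,-0.7,0.2,0,0,0,-0.7,0.2,0,0,0])

```text
time: 13.02
tool_pos: [0.5059, 0.073, 0.0452]
tool_rot: [-0.0, 0.345, 0.939, -0.0]
contact_force: [0.3, 0.7, -0.8]
gripper_width: 0.15
grasp_force: 0.0
```

```bash
python3 - <<'E'
from plan import *
look('scene','s8'); look('side'); look('wrist')
plan([(-90,2,45,0,6)])
E
```

```text
scene lid_a 0.5 [280. 221.] uv [-43.6   7.8] [-43.1   8.8] z [0.09  0.095]
side lid_a 0.68 [238. 228.] uv [-128.   -56.9] [-130.4  -61. ] z [0.091 0.093]
side lid_a 0.67 [247. 201.] uv [-48.5   7.2] [-51.9  -2.9] z [0.09  0.093]
side lid_a 0.61 [259. 233.] uv [-91.8 -94.7] [ -98.9 -103.8] z [0.09  0.093]
wrist lid_a 0.91 [ 94. 346.] uv [-115.1  -60.3] [-108.6  -92.7] z [0.091 0.092]
wrist lid_a 0.78 [286. 340.] uv [-70.7  17.3] [-56.5   8.9] z [0.091 0.092]
wrist lid_a 0.62 [122. 293.] uv [-127.7  -54.6] [-129.1  -50.2] z [0.091 0.092]
now [-92.8  33.1] 0.0456 -31.9
(-90, 2, 45, 0) unit [-0.16, -0.21, 0.01, -0.71] rows [-0.7, -0.027, -0.035, 0.002, -0.118, -0.7, -0.053, -0.07, 0.003, -0.237, -0.7, -0.08, -0.105, 0.005, -0.355, -0.7, -0.107, -0.14, 0.007, -0.473, -0.7, -0.133, -0.175, 0.008, -0.592, -0.7, -0.16, -0.21, 0.01, -0.71]
```

```bash
python3 - <<'E'
from plan import *
plan([(-87,12.5,45,-7.5,4),(-58,8.5,45,-7.5,5),(-34,5.2,45,-7.5,5),(-16,2.8,45,-7.5,4)])
E
```

```text
now [-92.8  33.1] 0.0456 -31.9
(-87, 12.5, 45, -7.5) unit [-0.13, -0.12, 0.01, -0.54] rows [-0.7, -0.032, -0.03, 0.002, -0.135, -0.7, -0.065, -0.06, 0.005, -0.27, -0.7, -0.098, -0.09, 0.008, -0.405, -0.7, -0.13, -0.12, 0.01, -0.54]
(-58, 8.5, 45, -7.5) unit [-0.25, -0.0, -0.0, -0.0] rows [-0.7, -0.05, -0.0, -0.0, -0.0, -0.7, -0.1, -0.0, -0.0, -0.0, -0.7, -0.15, -0.0, -0.0, -0.0, -0.7, -0.2, -0.0, -0.0, -0.0, -0.7, -0.25, -0.0, -0.0, -0.0]
(-34, 5.2, 45, -7.5) unit [-0.2, -0.0, -0.0, -0.0] rows [-0.7, -0.04, -0.0, -0.0, -0.0, -0.7, -0.08, -0.0, -0.0, -0.0, -0.7, -0.12, -0.0, -0.0, -0.0, -0.7, -0.16, -0.0, -0.0, -0.0, -0.7, -0.2, -0.0, -0.0, -0.0]
(-16, 2.8, 45, -7.5) unit [-0.15, -0.0, -0.0, -0.0] rows [-0.7, -0.038, -0.0, -0.0, -0.0, -0.7, -0.075, -0.0, -0.0, -0.0, -0.7, -0.112, -0.0, -0.0, -0.0, -0.7, -0.15, -0.0, -0.0, -0.0]
```

>>> servo_tool(motion=[-0.7,-0.03,-0.03,0,-0.14,-0.7,-0.07,-0.06,0,-0.27,-0.7,-0.1,-0.09,0,-0.41,-0.7,-0.13,-0.12,0,-0.54,-0.7,-0.13,-0.12,0,-0.54])

```text
time: 13.95
tool_pos: [0.5098, 0.0507, 0.0455]
tool_rot: [0.0, 0.141, 0.99, -0.0]
contact_force: [0.5, 0.5, -0.4]
gripper_width: 0.15
grasp_force: 0.0
```

>>> servo_tool(motion=[-0.7,-0.05,0,0,0,-0.7,-0.1,0,0,0,-0.7,-0.15,0,0,0,-0.7,-0.2,0,0,0,-0.7,-0.25,0,0,0])

```text
time: 14.58
tool_pos: [0.539, 0.0426, 0.0455]
tool_rot: [-0.0, 0.14, 0.99, -0.0]
contact_force: [-0.0, 0.5, -0.3]
gripper_width: 0.148
grasp_force: 0.1
```

```bash
python3 - <<'E'
from plan import *
look('scene','s9'); look('side'); plan([])
E
```

```text
side lid_a 0.7 [237. 228.] uv [-128.2  -58. ] [-130.3  -61.4] z [0.091 0.093]
side lid_a 0.54 [260. 230.] uv [ -91.9 -101.2] [ -99. -105.] z [0.091 0.093]
side lid_a 0.46 [256. 198.] uv [-29.9  -3.1] [-30.5  -5.9] z [0.091 0.093]
now [-57.6   8.7] 0.0454 -7.6
```

>>> servo_tool(motion=[-0.7,-0.04,0,0,0,-0.7,-0.08,0,0,0,-0.7,-0.12,0,0,0,-0.7,-0.16,0,0,0,-0.7,-0.2,0,0,0])

```text
time: 15.4
tool_pos: [0.5619, 0.0359, 0.0455]
tool_rot: [-0.0, 0.14, 0.99, -0.0]
contact_force: [0.0, 0.3, -0.9]
gripper_width: 0.15
grasp_force: 0.0
```

>>> servo_tool(motion=[-0.7,-0.04,0,0,0,-0.7,-0.08,0,0,0,-0.7,-0.12,0,0,0,-0.7,-0.16,0,0,0])

```text
time: 15.9
tool_pos: [0.5803, 0.0306, 0.0456]
tool_rot: [0.0, 0.14, 0.99, 0.0]
contact_force: [0.4, 0.4, 0.0]
gripper_width: 0.15
grasp_force: 0.1
```

```bash
python3 - <<'E'
from plan import *
look('scene','s10'); look('side','sd10'); plan([])
a=cv2.imread('pics/s10.png')[185:265,235:335]; cv2.imwrite('pics/a.png',cv2.resize(a,(400,320)))
b=cv2.imread('pics/sd10.png')[160:240,220:320]; cv2.imwrite('pics/ab.png',np.hstack([cv2.resize(a,(400,320)),cv2.resize(b,(400,320))]))
E
```

```text
scene lid_a 0.46 [291. 194.] uv [-124.7  -52.8] [-122.6  -51.2] z [0.09  0.095]
scene lid_a 0.46 [262. 228.] uv [16.6  2.9] [17.   3.8] z [0.087 0.095]
side lid_a 0.66 [260. 234.] uv [-91.4 -96.4] [ -97.4 -105.3] z [0.09  0.093]
side lid_a 0.55 [239. 228.] uv [-128.6  -60.2] [-129.9  -62.3] z [0.091 0.093]
now [-14.8   3. ] 0.0455 -7.6
```

View pics/ab.png

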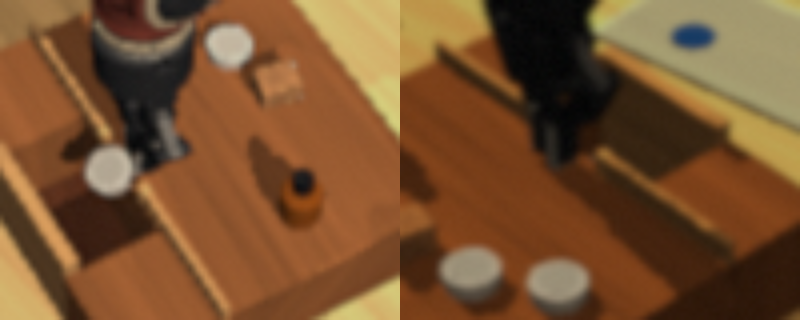

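The left crop shows the lid through the gate at (108,170), hanging over the slot. I'll push a few more mm.

>>> servo_tool(motion=[-0.7,-0.03,-0.02,0,0,-0.7,-0.06,-0.02,0,0,-0.7,-0.06,-0.02,0,0])

```text
time: 16.48
tool_pos: [0.5866, 0.0263, 0.0456]
tool_rot: [0.0, 0.14, 0.99, 0.0]
contact_force: [-0.9, 0.2, 1.1]
gripper_width: 0.152
grasp_force: 0.0
```

```bash
python3 - <<'E'
from plan import *
look('scene','s11'); look('side'); plan([(-60,9,45,-7.5,4),(-60,-10,80,10,5),(-95,-72,130,31,5),(-160,-74,130,31,5),(-160,-74,80,31,4),(-160,-74,45,31,5)])
E
```

```text
scene lid_a 0.59 [290. 196.] uv [-123.8  -54.1] [-121.8  -50.1] z [0.089 0.096]
scene lid_a 0.58 [256. 243.] uv [52.9 16. ] [41.8  3.8] z [0.014 0.022]
scene lid_a 0.58 [284. 233.] uv [-48.1 -18.3] [-21.9  57.6] z [0.077 0.088]
side lid_a 0.69 [238. 228.] uv [-128.3  -59. ] [-129.2  -62.1] z [0.091 0.093]
side lid_a 0.44 [258. 233.] uv [-97.1 -96.2] [ -99.2 -104.3] z [0.091 0.093]
now [-8.1 -0.2] 0.0455 -7.6
(-60, 9, 45, -7.5) unit [0.44, 0.02, 0.0, -0.0] rows [-0.7, 0.11, 0.005, 0.0, -0.0, -0.7, 0.22, 0.01, 0.0, -0.0, -0.7, 0.33, 0.015, 0.0, -0.0, -0.7, 0.44, 0.02, 0.0, -0.0]
(-60, -10, 80, 10) unit [-0.02, -0.16, -0.29, -0.39] rows [-0.7, -0.004, -0.032, -0.058, -0.078, -0.7, -0.008, -0.064, -0.116, -0.156, -0.7, -0.012, -0.096, -0.174, -0.234, -0.7, -0.016, -0.128, -0.232, -0.312, -0.7, -0.02, -0.16, -0.29, -0.39]
(-95, -72, 130, 31) unit [0.37, -0.46, -0.41, -0.47] rows [-0.7, 0.074, -0.092, -0.082, -0.094, -0.7, 0.148, -0.184, -0.164, -0.188, -0.7, 0.222, -0.276, -0.246, -0.282, -0.7, 0.296, -0.368, -0.328, -0.376, -0.7, 0.37, -0.46, -0.41, -0.47]
(-160, -74, 130, 31) unit [0.48, 0.27, -0.0, 0.0] rows [-0.7, 0.096, 0.054, -0.0, 0.0, -0.7, 0.192, 0.108, -0.0, 0.0, -0.7, 0.288, 0.162, -0.0, 0.0, -0.7, 0.384, 0.216, -0.0, 0.0, -0.7, 0.48, 0.27, -0.0, 0.0]
(-160, -74, 80, 31) unit [-0.0, 0.0, 0.41, 0.0] rows [-0.7, -0.0, 0.0, 0.102, 0.0, -0.7, -0.0, 0.0, 0.205, 0.0, -0.7, -0.0, 0.0, 0.308, 0.0, -0.7, -0.0, 0.0, 0.41, 0.0]
(-160, -74, 45, 31) unit [-0.0, 0.0, 0.29, 0.0] rows [-0.7, -0.0, 0.0, 0.058, 0.0, -0.7, -0.0, 0.0, 0.116, 0.0, -0.7, -0.0, 0.0, 0.174, 0.0, -0.7, -0.0, 0.0, 0.232, 0.0, -0.7, -0.0, 0.0, 0.29, 0.0]
```

The first lid is in the slot (z ≈ 0.02). On to lid 2.

>>> servo_tool(motion=[-0.7,0.11,0,0,0,-0.7,0.22,0.01,0,0,-0.7,0.33,0.01,0,0,-0.7,0.44,0.02,0,0])

```text
time: 17.18
tool_pos: [0.5351, 0.0438, 0.0455]
tool_rot: [-0.0, 0.14, 0.99, -0.0]
contact_force: [0.3, 0.2, -0.5]
gripper_width: 0.15
grasp_force: 0.0
```

>>> servo_tool(motion=[-0.7,0,-0.03,-0.1,-0.08,-0.7,-0.01,-0.06,-0.2,-0.16,-0.7,-0.01,-0.1,-0.29,-0.23,-0.7,-0.02,-0.13,-0.29,-0.31,-0.7,-0.02,-0.16,-0.29,-0.39])

```text
time: 17.8
tool_pos: [0.5328, 0.0244, 0.0806]
tool_rot: [0.0, -0.013, 1.0, -0.0]
contact_force: [0.6, 0.6, 0.1]
gripper_width: 0.15
grasp_force: 0.0
```

>>> servo_tool(motion=[-0.7,0.07,-0.09,-0.14,-0.1,-0.7,0.15,-0.18,-0.28,-0.2,-0.7,0.22,-0.28,-0.41,-0.3,-0.7,0.3,-0.37,-0.41,-0.4,-0.7,0.37,-0.46,-0.41,-0.47])

```text
time: 18.42
tool_pos: [0.4895, -0.0321, 0.1298]
tool_rot: [0.0, -0.197, 0.98, -0.0]
contact_force: [0.8, 0.6, -1.0]
gripper_width: 0.149
grasp_force: 0.0
```

>>> servo_tool(motion=[-0.7,0.1,0.05,0,0,-0.7,0.2,0.11,0,0,-0.7,0.35,0.2,0,0,-0.7,0.48,0.27,0,0,-0.7,0.48,0.27,0,0])

```text
time: 19.05
tool_pos: [0.4235, -0.0235, 0.1292]
tool_rot: [0.0, -0.196, 0.981, 0.0]
contact_force: [-0.1, 0.2, 0.0]
gripper_width: 0.152
grasp_force: 0.0
```

>>> servo_tool(motion=[-0.7,0,0,0.1,0,-0.7,0,0,0.2,0,-0.7,0,0,0.3,0,-0.7,0,0,0.4,0])

```text
time: 19.55
tool_pos: [0.4243, -0.0241, 0.0801]
tool_rot: [-0.001, -0.196, 0.981, 0.0]
contact_force: [-0.5, -0.3, 0.4]
gripper_width: 0.15
grasp_force: 0.0
```

```bash
python3 - <<'E'
from plan import *
look('wrist','w12',('lid_a','cork_block')); look('scene'); plan([(-160,-74,45.5,31,5)])
E
```

```text
wrist lid_a 0.9 [283. 294.] uv [-135.7  -54.9] [-130.4  -57.1] z [0.091 0.093]
wrist lid_a 0.77 [208. 288.] uv [-100.3 -101.9] [-106.8 -103.5] z [0.091 0.092]
wrist cork_block 0.58 [352. 293.] uv [-166.2  -24.4] [-153.4  -13.6] z [0.087 0.094]
scene lid_a 0.68 [290. 194.] uv [-121.9  -53. ] [-121.2  -51. ] z [0.089 0.096]
scene lid_a 0.59 [256. 243.] uv [54.8 14.7] [43.7  3.4] z [0.017 0.023]
now [-160.2  -74.4] 0.0817 31.1
(-160, -74, 45.5, 31) unit [-0.0, 0.0, 0.3, 0.0] rows [-0.7, -0.0, 0.0, 0.06, 0.0, -0.7, -0.0, 0.0, 0.12, 0.0, -0.7, -0.0, 0.0, 0.18, 0.0, -0.7, -0.0, 0.0, 0.24, 0.0, -0.7, -0.0, 0.0, 0.3, 0.0]
```

>>> servo_tool(motion=[-0.7,0,0,0.08,0,-0.7,0,0,0.16,0,-0.7,0,0,0.24,0,-0.7,0,0,0.29,0,-0.7,0,0,0.29,0])

```text
time: 20.42
tool_pos: [0.4239, -0.024, 0.0459]
tool_rot: [-0.001, -0.196, 0.981, 0.0]
contact_force: [0.6, 0.6, -0.1]
gripper_width: 0.152
grasp_force: 0.0
```

>>> servo_tool(motion=[-0.7,-0.06,0,0,0,-0.7,-0.12,0,0,0,-0.7,-0.18,0,0,0,-0.7,-0.24,0,0,0,-0.7,-0.3,0,0,0])

```text
time: 21.05
tool_pos: [0.4583, -0.0102, 0.0468]
tool_rot: [-0.0, -0.196, 0.981, -0.0]
contact_force: [-0.0, -0.0, -0.3]
gripper_width: 0.15
grasp_force: 0.2
```

```bash
python3 - <<'E'
from plan import *
look('wrist'); look('scene'); look('side'); plan([])
E
```

```text
wrist lid_a 0.93 [184. 274.] uv [-96.7 -99.7] [-101.5 -101.3] z [0.091 0.092]
wrist lid_a 0.84 [282. 315.] uv [-104.8  -38.8] [-109.   -44.6] z [0.091 0.093]
scene lid_a 0.68 [277. 190.] uv [-91.7 -96.8] [-89.3 -95.8] z [0.089 0.095]
scene lid_a 0.42 [286. 201.] uv [-100.8  -43.7] [-101.4  -37.9] z [0.09  0.095]
side lid_a 0.55 [258. 233.] uv [ -96.4 -102.5] [ -99.2 -104.9] z [0.091 0.093]
now [-129.8  -55.8] 0.0466 31.1
```

>>> servo_tool(motion=[-0.7,-0.06,0,0,0,-0.7,-0.12,0,0,0,-0.7,-0.18,0,0,0,-0.7,-0.24,0,0,0,-0.7,-0.3,0,0,0])

```text
time: 21.98
tool_pos: [0.4915, 0.0037, 0.0467]
tool_rot: [-0.0, -0.196, 0.981, 0.0]
contact_force: [0.2, -0.4, 0.1]
gripper_width: 0.148
grasp_force: 0.0
```

>>> servo_tool(motion=[-0.7,-0.06,0,0,0,-0.7,-0.12,0,0,0,-0.7,-0.18,0,0,0,-0.7,-0.24,0,0,0,-0.7,-0.28,0,0,0])

```text
time: 22.6
tool_pos: [0.5225, 0.0165, 0.0467]
tool_rot: [0.0, -0.196, 0.981, -0.0]
contact_force: [-0.2, -0.3, 1.1]
gripper_width: 0.152
grasp_force: 0.1
```

>>> servo_tool(motion=[-0.7,0.1,0,0,0,-0.7,0.18,0,0,0,-0.7,0.18,0,0,0])

```text
time: 22.98
tool_pos: [0.501, 0.0077, 0.0465]
tool_rot: [-0.0, -0.195, 0.981, 0.0]
contact_force: [0.0, 0.0, 0.5]
gripper_width: 0.152
grasp_force: 0.0
```

```bash
python3 - <<'E'
from plan import *
look('wrist'); look('scene'); look('side')
plan([(-86,-11,45.5,7,5),(-57,-7.5,45.5,7,5),(-33,-4.5,45.5,7,5),(-14,-2.2,45.5,7,4)])
E
```

```text
wrist lid_a 0.93 [283. 338.] uv [-68.4 -17.1] [-52.4 -10.3] z [0.091 0.092]
wrist lid_a 0.84 [174. 200.] uv [-92.7 -99.1] [-98.4 -99. ] z [0.091 0.093]
wrist lid_a 0.55 [278. 200.] uv [-25.6  34.3] [-130.2  -65.4] z [0.079 0.081]
scene lid_a 0.66 [278. 218.] uv [-42.3  -3.6] [-41.1  -1.5] z [0.09  0.095]
scene lid_a 0.45 [256. 242.] uv [41.   0.6] [41.4  2.9] z [0.016 0.022]
side lid_a 0.63 [257. 236.] uv [-97.5 -97.2] [-100.  -105.1] z [0.091 0.093]
now [-88.3 -30.9] 0.0469 31.1
(-86, -11, 45.5, 7) unit [-0.1, 0.13, 0.01, 0.54] rows [-0.7, -0.02, 0.026, 0.002, 0.108, -0.7, -0.04, 0.052, 0.004, 0.216, -0.7, -0.06, 0.078, 0.006, 0.324, -0.7, -0.08, 0.104, 0.008, 0.432, -0.7, -0.1, 0.13, 0.01, 0.54]
(-57, -7.5, 45.5, 7) unit [-0.24, 0.0, 0.0, -0.0] rows [-0.7, -0.048, 0.0, 0.0, -0.0, -0.7, -0.096, 0.0, 0.0, -0.0, -0.7, -0.144, 0.0, 0.0, -0.0, -0.7, -0.192, 0.0, 0.0, -0.0, -0.7, -0.24, 0.0, 0.0, -0.0]
(-33, -4.5, 45.5, 7) unit [-0.21, 0.0, 0.0, -0.0] rows [-0.7, -0.042, 0.0, 0.0, -0.0, -0.7, -0.084, 0.0, 0.0, -0.0, -0.7, -0.126, 0.0, 0.0, -0.0, -0.7, -0.168, 0.0, 0.0, -0.0, -0.7, -0.21, 0.0, 0.0, -0.0]
(-14, -2.2, 45.5, 7) unit [-0.16, 0.0, 0.0, -0.0] rows [-0.7, -0.04, 0.0, 0.0, -0.0, -0.7, -0.08, 0.0, 0.0, -0.0, -0.7, -0.12, 0.0, 0.0, -0.0, -0.7, -0.16, 0.0, 0.0, -0.0]
```

>>> servo_tool(motion=[-0.7,-0.02,0.03,0,0.11,-0.7,-0.04,0.05,0,0.22,-0.7,-0.06,0.08,0,0.33,-0.7,-0.08,0.1,0.01,0.44,-0.7,-0.1,0.13,0.01,0.54])

```text
time: 23.9
tool_pos: [0.5073, 0.0272, 0.0454]
tool_rot: [-0.0, 0.016, 1.0, 0.0]
contact_force: [0.3, -1.2, 0.5]
gripper_width: 0.15
grasp_force: 0.0
```

>>> servo_tool(motion=[-0.7,-0.05,0,0,0,-0.7,-0.1,0,0,0,-0.7,-0.15,0,0,0,-0.7,-0.2,0,0,0,-0.7,-0.24,0,0,0])

```text
time: 24.52
tool_pos: [0.5364, 0.0261, 0.0455]
tool_rot: [-0.0, 0.015, 1.0, -0.0]
contact_force: [-0.7, -0.7, -0.2]
gripper_width: 0.148
grasp_force: 0.1
```

>>> servo_tool(motion=[-0.7,-0.04,0,0,0,-0.7,-0.08,0,0,0,-0.7,-0.12,0,0,0,-0.7,-0.17,0,0,0,-0.7,-0.21,0,0,0])

```text
time: 25.15
tool_pos: [0.5616, 0.0254, 0.0455]
tool_rot: [0.0, 0.015, 1.0, 0.0]
contact_force: [-1.0, -1.4, 0.2]
gripper_width: 0.15
grasp_force: 0.1
```

```bash
python3 - <<'E'
from plan import *
look('scene'); look('side'); plan([(-8,-1,45.5,7,5)])
E
```

```text
scene lid_a 0.6 [267. 226.] uv [0.  2.3] [1.  3.7] z [0.09  0.096]
side lid_a 0.59 [266. 198.] uv [ -3.8 -13.3] [ -5.  -17.4] z [0.091 0.093]
side lid_a 0.57 [258. 233.] uv [-91.5 -97. ] [ -99.1 -105.4] z [0.091 0.093]
now [-32.6  -5. ] 0.0454 6.8
(-8, -1, 45.5, 7) unit [-0.21, 0.01, -0.0, -0.0] rows [-0.7, -0.042, 0.002, -0.0, -0.0, -0.7, -0.084, 0.004, -0.0, -0.0, -0.7, -0.126, 0.006, -0.0, -0.0, -0.7, -0.168, 0.008, -0.0, -0.0, -0.7, -0.21, 0.01, -0.0, -0.0]
```

>>> servo_tool(motion=[-0.7,-0.04,0,0,0,-0.7,-0.08,0.01,0,0,-0.7,-0.12,0.01,0,0,-0.7,-0.16,0.01,0,0,-0.7,-0.21,0.01,0,0])

```text
time: 25.98
tool_pos: [0.5868, 0.0258, 0.0455]
tool_rot: [0.0, 0.015, 1.0, -0.0]
contact_force: [-0.6, 0.3, 0.8]
gripper_width: 0.152
grasp_force: 0.0
```

>>> servo_tool(motion=[-0.7,0,0,0,0,-0.7,0,0,0,0])

```text
time: 26.22
tool_pos: [0.5863, 0.0259, 0.0454]
tool_rot: [-0.0, 0.015, 1.0, 0.0]
contact_force: [-0.6, -0.2, 0.1]
gripper_width: 0.148
grasp_force: 0.0
```

```bash
python3 - <<'E'
from plan import *
look('scene','s13'); look('side')
plan([(-60,-8,45.5,7,4),(-70,-60,110,35,5),(-107,-135,110,72,5),(-107,-135,80,72,3)])
E
```

```text
scene lid_a 0.42 [257. 240.] uv [26.   5.2] [27.3  7.4] z [0.028 0.036]
side lid_a 0.6 [258. 233.] uv [ -91.2 -101.4] [ -98.7 -105.5] z [0.091 0.094]
now [-7.9 -0.8] 0.0455 6.8
(-60, -8, 45.5, 7) unit [0.44, -0.01, -0.0, -0.0] rows [-0.7, 0.11, -0.002, -0.0, -0.0, -0.7, 0.22, -0.005, -0.0, -0.0, -0.7, 0.33, -0.008, -0.0, -0.0, -0.7, 0.44, -0.01, -0.0, -0.0]
(-70, -60, 110, 35) unit [0.13, -0.42, -0.54, -0.63] rows [-0.7, 0.026, -0.084, -0.108, -0.126, -0.7, 0.052, -0.168, -0.216, -0.252, -0.7, 0.078, -0.252, -0.324, -0.378, -0.7, 0.104, -0.336, -0.432, -0.504, -0.7, 0.13, -0.42, -0.54, -0.63]
(-107, -135, 110, 72) unit [0.61, -0.33, 0.0, -0.82] rows [-0.7, 0.122, -0.066, 0.0, -0.164, -0.7, 0.244, -0.132, 0.0, -0.328, -0.7, 0.366, -0.198, 0.0, -0.492, -0.7, 0.488, -0.264, 0.0, -0.656, -0.7, 0.61, -0.33, 0.0, -0.82]
(-107, -135, 80, 72) unit [0.0, 0.0, 0.25, 0.0] rows [-0.7, 0.0, 0.0, 0.083, 0.0, -0.7, 0.0, 0.0, 0.167, 0.0, -0.7, 0.0, 0.0, 0.25, 0.0]
```

Two lids are in the slot. On to the last one.

>>> servo_tool(motion=[-0.7,0.11,0,0,0,-0.7,0.22,0,0,0,-0.7,0.33,-0.01,0,0,-0.7,0.44,-0.01,0,0])

```text
time: 26.92
tool_pos: [0.5324, 0.0262, 0.0455]
tool_rot: [-0.0, 0.015, 1.0, -0.0]
contact_force: [0.7, 0.5, 1.2]
gripper_width: 0.153
grasp_force: 0.0
```

>>> servo_tool(motion=[-0.7,0,0,-0.2,-0.13,-0.7,0.03,-0.08,-0.4,-0.25,-0.7,0.06,-0.2,-0.54,-0.38,-0.7,0.1,-0.32,-0.54,-0.5,-0.7,0.13,-0.42,-0.54,-0.63])

```text
time: 27.55
tool_pos: [0.5159, -0.0241, 0.1107]
tool_rot: [0.0, -0.232, 0.973, -0.0]
contact_force: [0.9, 0.1, 1.1]
gripper_width: 0.152
grasp_force: 0.0
```

```bash
python3 - <<'E'
from plan import *
look('wrist',None,('lid_a','cork_block','ink_bottle')); look('scene')
plan([(-111,-133,110,65,5),(-111,-133,80,65,3),(-111,-133,45.5,65,5)])
E
```

```text
wrist lid_a 0.74 [262. 171.] uv [-94.6 -99.6] [ -96.9 -100.3] z [0.091 0.093]
wrist cork_block 0.67 [403. 200.] uv [-138.7    1.2] [-139.6   -7.6] z [0.101 0.102]
wrist ink_bottle 0.7 [462. 319.] uv [-82.4 184.4] [-97.3  92.3] z [0.111 0.131]
scene lid_a 0.44 [275. 194.] uv [-75.1 -73. ] [-82.4 -89.3] z [0.09  0.104]
scene lid_a 0.37 [251. 243.] uv [59.8 16.5] [47.5  2.7] z [0.016 0.093]
now [-69.8 -59.8] 0.1103 35.1
(-111, -133, 110, 65) unit [0.63, -0.3, 0.0, -0.66] rows [-0.7, 0.126, -0.06, 0.0, -0.132, -0.7, 0.252, -0.12, 0.0, -0.264, -0.7, 0.378, -0.18, 0.0, -0.396, -0.7, 0.504, -0.24, 0.0, -0.528, -0.7, 0.63, -0.3, 0.0, -0.66]
(-111, -133, 80, 65) unit [0.0, -0.0, 0.25, -0.0] rows [-0.7, 0.0, -0.0, 0.083, -0.0, -0.7, 0.0, -0.0, 0.167, -0.0, -0.7, 0.0, -0.0, 0.25, -0.0]
(-111, -133, 45.5, 65) unit [0.0, -0.0, 0.29, -0.0] rows [-0.7, 0.0, -0.0, 0.058, -0.0, -0.7, 0.0, -0.0, 0.116, -0.0, -0.7, 0.0, -0.0, 0.174, -0.0, -0.7, 0.0, -0.0, 0.232, -0.0, -0.7, 0.0, -0.0, 0.29, -0.0]
```

>>> servo_tool(motion=[-0.7,0.13,-0.06,0,-0.13,-0.7,0.25,-0.12,0,-0.26,-0.7,0.38,-0.18,0,-0.4,-0.7,0.5,-0.24,0,-0.53,-0.7,0.63,-0.3,0,-0.66])

```text
time: 28.48
tool_pos: [0.4648, -0.0896, 0.1102]
tool_rot: [-0.0, -0.473, 0.881, 0.0]
contact_force: [1.1, -0.1, 0.1]
gripper_width: 0.15
grasp_force: 0.0
```

>>> servo_tool(motion=[-0.7,0,0,0.08,0,-0.7,0,0,0.17,0,-0.7,0,0,0.25,0,-0.7,0,0,0.25,0])

```text
time: 28.98
tool_pos: [0.4642, -0.0889, 0.0787]
tool_rot: [-0.001, -0.472, 0.882, 0.001]
contact_force: [0.3, -0.1, -0.2]
gripper_width: 0.148
grasp_force: 0.0
```

```bash
python3 - <<'E'
from plan import *
look('wrist'); print(manip.state()['joint_pos']); plan([(-111,-133,45.5,65,5)])
E
```

```text
wrist lid_a 0.95 [281. 293.] uv [ -98.6 -105.4] [ -97.3 -102.7] z [0.091 0.093]
[-3.47375246e-01 -2.23312205e-01  2.06392507e+00  4.22449553e-06
  1.30144143e+00 -2.90126523e+00]
now [-110.6 -132.9] 0.0801 64.9
(-111, -133, 45.5, 65) unit [0.0, 0.0, 0.29, -0.0] rows [-0.7, 0.0, 0.0, 0.058, -0.0, -0.7, 0.0, 0.0, 0.116, -0.0, -0.7, 0.0, 0.0, 0.174, -0.0, -0.7, 0.0, 0.0, 0.232, -0.0, -0.7, 0.0, 0.0, 0.29, -0.0]
```

>>> servo_tool(motion=[-0.7,0,0,0.08,0,-0.7,0,0,0.16,0,-0.7,0,0,0.24,0,-0.7,0,0,0.29,0,-0.7,0,0,0.29,0])

```text
time: 29.7
tool_pos: [0.4644, -0.0895, 0.0447]
tool_rot: [-0.001, -0.472, 0.882, 0.001]
contact_force: [0.5, -0.2, -0.0]
gripper_width: 0.148
grasp_force: 0.0
```

>>> servo_tool(motion=[-0.7,-0.06,0,0,0,-0.7,-0.12,0,0,0,-0.7,-0.18,0,0,0,-0.7,-0.24,0,0,0,-0.7,-0.3,0,0,0])

```text
time: 30.32
tool_pos: [0.4854, -0.0593, 0.0457]
tool_rot: [0.0, -0.472, 0.882, -0.0]
contact_force: [-0.1, 0.6, 0.1]
gripper_width: 0.149
grasp_force: 0.3
```

>>> servo_tool(motion=[-0.7,-0.06,0,0,0,-0.7,-0.12,0,0,0,-0.7,-0.18,0,0,0,-0.7,-0.24,0,0,0,-0.7,-0.3,0,0,0])

```text
time: 30.95
tool_pos: [0.5052, -0.0294, 0.0455]
tool_rot: [-0.0, -0.472, 0.882, 0.0]
contact_force: [-0.5, -0.4, 1.0]
gripper_width: 0.149
grasp_force: 0.3
```

```bash
python3 - <<'E'
from plan import *
look('wrist'); look('scene'); look('side'); plan([])
E
```

```text
wrist lid_a 0.93 [282. 312.] uv [-68.4 -44. ] [-70.2 -46.8] z [0.091 0.092]
scene lid_a 0.57 [255. 244.] uv [46.   1.1] [45.9  3.4] z [0.016 0.026]
scene lid_a 0.55 [261. 240.] uv [23.8  4.8] [27.5  6.6] z [0.026 0.036]
scene lid_a 0.54 [280. 203.] uv [-68.2 -43.8] [-63.6 -40.2] z [0.09  0.095]
now [-80.2 -68. ] 0.0454 64.9
```

>>> servo_tool(motion=[-0.7,-0.06,0,0,0,-0.7,-0.13,0,0,0,-0.7,-0.2,0,0,0,-0.7,-0.28,0,0,0,-0.7,-0.36,0,0,0])

```text
time: 31.88
tool_pos: [0.5293, 0.0069, 0.0455]
tool_rot: [-0.0, -0.472, 0.882, 0.0]
contact_force: [-0.0, -0.3, -0.1]
gripper_width: 0.151
grasp_force: 0.1
```

>>> servo_tool(motion=[-0.7,0.1,0,0,0,-0.7,0.2,0,0,0,-0.7,0.2,0,-0.15,0,-0.7,0.2,0,-0.3,0,-0.7,0.2,0,-0.3,0])

```text
time: 32.5
tool_pos: [0.5179, -0.0143, 0.0849]
tool_rot: [0.002, -0.472, 0.882, -0.002]
contact_force: [0.2, 0.1, -0.4]
gripper_width: 0.154
grasp_force: 0.0
```

```bash
python3 - <<'E'
from plan import *
look('wrist'); look('scene'); look('side')
plan([(-89,-6,81.5,4,6)])
E
```

```text
wrist lid_a 0.68 [281. 305.] uv [-52.2 -11.2] [-49.1  -7.8] z [0.091 0.093]
scene lid_a 0.67 [280. 218.] uv [-45.2  -2.2] [-45.5   1.1] z [0.091 0.095]
scene lid_a 0.48 [253. 241.] uv [48.6  1.7] [47.8  3.1] z [0.016 0.021]
scene lid_a 0.47 [259. 240.] uv [24.3  3.9] [26.7  5.8] z [0.026 0.036]
side lid_a 0.63 [250. 206.] uv [-59.1 -25.8] [-50.9 -13. ] z [0.091 0.094]
now [-72.4 -50.4] 0.0807 64.9
(-89, -6, 81.5, 4) unit [-0.28, 0.28, -0.01, 1.35] rows [-0.7, -0.047, 0.047, -0.002, 0.225, -0.7, -0.093, 0.093, -0.003, 0.45, -0.7, -0.14, 0.14, -0.005, 0.675, -0.7, -0.187, 0.187, -0.007, 0.9, -0.7, -0.233, 0.233, -0.008, 1.125, -0.7, -0.28, 0.28, -0.01, 1.35]
```

>>> servo_tool(motion=[-0.7,-0.06,0.06,0,0.2,-0.7,-0.12,0.12,0,0.4,-0.7,-0.18,0.18,0,0.6,-0.7,-0.24,0.24,0,0.8,-0.7,-0.28,0.28,0,1])

```text
time: 33.42
tool_pos: [0.5057, 0.0333, 0.0808]
tool_rot: [-0.001, -0.096, 0.995, 0.0]
contact_force: [1.4, -0.6, -0.2]
gripper_width: 0.149
grasp_force: 0.0
```

>>> servo_tool(motion=[-0.7,0,0,0,0.17,-0.7,0,0,0,0.35,-0.7,0,0,0,0.35])

```text
time: 33.8
tool_pos: [0.5059, 0.0329, 0.0809]
tool_rot: [-0.001, 0.038, 0.999, 0.0]
contact_force: [-0.8, -0.2, 0.6]
gripper_width: 0.151
grasp_force: 0.0
```

```bash
python3 - <<'E'
from plan import *
look('wrist',None,('lid_a','cork_block')); look('scene'); look('side')
plan([(-89,-6,45.5,4.5,6),(-50,-3,45.5,4.5,7),(-8,0,45.5,4.5,8)])
E
```

```text
wrist lid_a 0.96 [283. 294.] uv [-55.5  -5.9] [-53.6  -4.6] z [0.091 0.092]
wrist cork_block 0.91 [297. 166.] uv [-139.5   -3.4] [-140.9   -3.4] z [0.101 0.102]
scene lid_a 0.67 [259. 242.] uv [24.9  5.7] [26.5  6.5] z [0.027 0.038]
scene lid_a 0.64 [252. 243.] uv [48.2  1.8] [47.4  1.4] z [0.017 0.021]
scene lid_a 0.55 [279. 216.] uv [-45.8  -0. ] [-44.9   1.4] z [0.09  0.096]
side lid_a 0.48 [248. 210.] uv [-49.7  -6.4] [-52.9 -10. ] z [0.091 0.093]
now [-88.1  -5.9] 0.0815 4.2
(-89, -6, 45.5, 4.5) unit [0.01, -0.0, 0.3, -0.01] rows [-0.7, 0.002, -0.0, 0.05, -0.002, -0.7, 0.003, -0.0, 0.1, -0.003, -0.7, 0.005, -0.0, 0.15, -0.005, -0.7, 0.007, -0.0, 0.2, -0.007, -0.7, 0.008, -0.0, 0.25, -0.008, -0.7, 0.01, -0.0, 0.3, -0.01]
(-50, -3, 45.5, 4.5) unit [-0.33, -0.0, -0.0, 0.0] rows [-0.7, -0.047, -0.0, -0.0, 0.0, -0.7, -0.094, -0.0, -0.0, 0.0, -0.7, -0.141, -0.0, -0.0, 0.0, -0.7, -0.189, -0.0, -0.0, 0.0, -0.7, -0.236, -0.0, -0.0, 0.0, -0.7, -0.283, -0.0, -0.0, 0.0, -0.7, -0.33, -0.0, -0.0, 0.0]
(-8, 0, 45.5, 4.5) unit [-0.35, -0.0, -0.0, 0.0] rows [-0.7, -0.044, -0.0, -0.0, 0.0, -0.7, -0.088, -0.0, -0.0, 0.0, -0.7, -0.131, -0.0, -0.0, 0.0, -0.7, -0.175, -0.0, -0.0, 0.0, -0.7, -0.219, -0.0, -0.0, 0.0, -0.7, -0.262, -0.0, -0.0, 0.0, -0.7, -0.306, -0.0, -0.0, 0.0, -0.7, -0.35, -0.0, -0.0, 0.0]
```

>>> servo_tool(motion=[-0.7,0.01,0,0.08,0,-0.7,0.01,0,0.16,0,-0.7,0.01,0,0.24,0,-0.7,0.01,0,0.3,0,-0.7,0.01,0,0.3,0])

```text
time: 34.78
tool_pos: [0.5043, 0.0329, 0.0445]
tool_rot: [-0.001, 0.039, 0.999, 0.0]
contact_force: [0.2, -0.2, 0.7]
gripper_width: 0.148
grasp_force: 0.0
```

>>> servo_tool(motion=[-0.7,-0.06,0,0,0,-0.7,-0.12,0,0,0,-0.7,-0.18,0,0,0,-0.7,-0.24,0,0,0,-0.7,-0.3,0,0,0])

```text
time: 35.4
tool_pos: [0.5415, 0.03, 0.0456]
tool_rot: [-0.0, 0.039, 0.999, -0.0]
contact_force: [0.2, -0.1, 0.4]
gripper_width: 0.149
grasp_force: 0.3
```

```bash
python3 - <<'E'
from plan import *
look('scene'); look('side')
plan([(-8,-.5,45.5,4.5,8)])
E
```

```text
scene lid_a 0.61 [272. 220.] uv [-21.6  -0.3] [-22.2   2.5] z [0.09  0.097]
scene lid_a 0.38 [254. 245.] uv [58.7 16.7] [46.5  5.7] z [0.016 0.053]
side lid_a 0.38 [257. 202.] uv [-24.4 -12.4] [-24.4 -15.8] z [0.091 0.093]
now [-53.3  -3.4] 0.0454 4.1
(-8, -0.5, 45.5, 4.5) unit [-0.38, -0.0, -0.0, -0.01] rows [-0.7, -0.048, -0.0, -0.0, -0.001, -0.7, -0.095, -0.0, -0.0, -0.002, -0.7, -0.143, -0.0, -0.0, -0.004, -0.7, -0.19, -0.0, -0.0, -0.005, -0.7, -0.238, -0.0, -0.0, -0.006, -0.7, -0.285, -0.0, -0.0, -0.008, -0.7, -0.332, -0.0, -0.0, -0.009, -0.7, -0.38, -0.0, -0.0, -0.01]
```

>>> servo_tool(motion=[-0.7,-0.04,0,0,0,-0.7,-0.08,0,0,0,-0.7,-0.12,0,0,0,-0.7,-0.16,0,0,0,-0.7,-0.2,0,0,0])

```text
time: 36.22
tool_pos: [0.5652, 0.0282, 0.0455]
tool_rot: [-0.0, 0.039, 0.999, -0.0]
contact_force: [-0.1, -0.4, -0.1]
gripper_width: 0.152
grasp_force: 0.1
```

>>> servo_tool(motion=[-0.7,-0.04,0,0,0,-0.7,-0.08,0,0,0,-0.7,-0.12,0,0,0,-0.7,-0.18,0,0,0,-0.7,-0.18,0,0,0])

```text
time: 36.85
tool_pos: [0.587, 0.0265, 0.0456]
tool_rot: [0.0, 0.039, 0.999, -0.0]
contact_force: [0.1, -0.8, -0.7]
gripper_width: 0.15
grasp_force: 0.0
```

>>> servo_tool(motion=[-0.7,0,0,0,0,-0.7,0.1,0,0,0,-0.7,0.2,0,0,0,-0.7,0.3,0,0,0])

```text
time: 37.35
tool_pos: [0.5492, 0.0295, 0.0454]
tool_rot: [-0.0, 0.039, 0.999, 0.0]
contact_force: [-0.6, -0.6, 0.6]
gripper_width: 0.152
grasp_force: 0.0
```

```bash
python3 - <<'E'
from plan import *
look('scene','s20',('lid_a','cork_block','ink_bottle')); look('side','sd20'); plan([])
a=cv2.imread('pics/s20.png')[150:300,200:350]; b=cv2.imread('pics/sd20.png')[140:290,180:330]
cv2.imwrite('pics/end.png',np.hstack([cv2.resize(a,(400,400)),cv2.resize(b,(400,400))]))
E
```

```text
scene lid_a 0.61 [253. 243.] uv [57.7 13.2] [47.2  1.8] z [0.017 0.022]
scene lid_a 0.49 [261. 239.] uv [26.  14.4] [26.6 14.8] z [0.04  0.051]
scene lid_a 0.37 [312. 234.] uv [-91.9 105.4] [-87.4 109.8] z [0.109 0.13 ]
scene cork_block 0.49 [301. 204.] uv [-133.2   -0.6] [-132.8    3.3] z [0.098 0.104]
scene ink_bottle 0.48 [311. 235.] uv [-90.  105.7] [-87.  109.7] z [0.108 0.13 ]
scene ink_bottle 0.44 [320. 337.] uv [ 25.8 360.6] [ 30.8 362.6] z [0.018 0.025]
now [-43.4  -2.7] 0.0458 4.1
```

View pics/end.png

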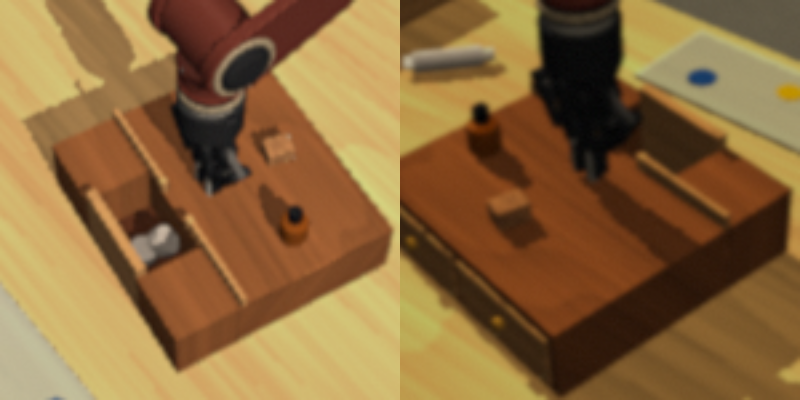

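The deck is clear: the lids are stacked in the slot at about (155,240) in the left crop, and the bottle and cork are where they were. I'll lift away and hand in.

>>> servo_tool(motion=[-0.7,0,0,-0.3,0,-0.7,0,0,-0.6,0,-0.7,0,0,-0.9,0,-0.7,0,0,-0.9,0,-0.7,0,0,-0.9,0])

```text
time: 38.28
tool_pos: [0.5503, 0.0293, 0.1528]
tool_rot: [-0.0, 0.039, 0.999, -0.0]
contact_force: [-0.3, 0.5, -0.6]
gripper_width: 0.148
grasp_force: 0.0
```

```bash
python3 - <<'E'
from plan import *
look('scene'); print(manip.state()['joint_vel'])
from plant import job_done
print(job_done())
E
```

```text
scene lid_a 0.46 [264. 236.] uv [24.  16.1] [26.7 16.3] z [0.04  0.051]
scene lid_a 0.44 [255. 245.] uv [59.6 13.7] [48.   2.3] z [0.016 0.021]
[-2.04930911e-06  1.50075496e-03  3.73455076e-03  4.13201006e-04
 -6.59545664e-04  4.10348563e-04]
the job is handed in; nothing more can be done
None
```

I pushed all three lids through the gate into the slot one at a time, left the ink bottle and cork block standing where they were, and handed the job in at about 38 s.

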